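Load the driver test jig and close its lid

TASK

Put every LED driver module lying on the bench into a pocket of the test jig, one to a pocket, pressing each until it is fully home and flush. Only then break the locked lid stay by pressing down on its knee, without forcing the lid while it is locked, lower the lid gently until it is fully shut, and last press the start button all the way in. Leave the other things on the bench where they are.

Things in the scene. Friction and masses are not known exactly. Their poses are not given: they have to be found in the camera images.
- module0_centre (a point): LED driver module: black block 30 x 46 x 18 mm high (46 along its own y) with a dark transformer block 20 (x) x 22 (y) x 16 mm high standing mid-top, 34 mm high over all; half a turn about z makes no difference. 70 g. The point is its centre, 17 mm above its underside. Stands upright on the bench at the start. 3 or 4 modules are present.
- module1_centre (a point): another driver module like module0: the point is its centre, 17 mm above its underside
- module2_centre (a point): another driver module like module0: the point is its centre, 17 mm above its underside
- module3_centre (a point): another driver module like module0: the point is its centre, 17 mm above its underside
- jig: test jig, fixed: white frame 184 (x) x 160 (y) mm round an aluminium nest plate with four pockets in a row along the jig's x. Origin on the bench under the row's middle. Plate top 42 mm, frame's rim top 64 mm above the bench, rim walls 76 mm from the row's line on both y sides. A 30 mm high apron runs along the -y side, 55 mm deep.
- pocket0 (a point): pocket at the row's low-x end (pockets are 42 mm apart). Point: middle of its mouth, level with the plate's top; axes as the jig's. 33 (x) x 49 mm (y), 18 mm deep, mouth chamfered 2 mm: a loose fit for the 30 x 46 block, whose top is level with the plate when fully home (module centre then 1 mm below this point).
- pocket1 (a point): next pocket, same as pocket0. In each pocket's +y wall, 9 mm down, a sprung steel nose stops a module that is only dropped in some 5 to 10 mm proud; a push of 3 to 12 N takes it past the nose to the bottom, and the nose then holds it by friction.
- pocket2 (a point): next pocket, same as pocket0
- pocket3 (a point): next pocket, same as pocket0, at the row's high-x end
- lid (a joint): lid, hinged along the jig's +y rim: 0 = standing open, leaning 10 degrees back past upright; grows as it swings down over the nest (turning about the jig's +x); 1.745 = fully shut. Friction hinge (0.45 N m): with the stay broken it stays at any angle and takes about 4 to 10 N on its outer face, 120 mm from the hinge, to push over.
- lid_hinge (a point): middle of the lid's hinge axis, which runs along the jig's x: 80 mm to the +y side of the pocket row's line, 68 mm above the bench; axes as the jig's.
- lid_edge (a point): middle of the lid's free edge, 158 mm from the hinge axis, at mid-thickness. White plate 184 mm wide (along the hinge), 8 mm thick, with a 3 mm black grip strip (14 mm deep) on its outer face at this edge. Axes: z = outward normal (up when shut), y = from this edge to the hinge.
- knee (a point): knee of the two-link steel lid stay at the jig's +x end: middle of a dark cross pin, 16 mm in diameter, 36 mm long along the jig's x; links and lid lie on its -x side, the lid's side edge 44 mm away. The lower link turns about a pivot 35 mm to the -y side of the row's line, 45 mm above the bench, 94 mm from the knee: pressed down, the pin swings down and towards the jig's +y.
- stay (a joint): bend of the stay's knee: 0 = locked (just past straight, against its stop: the lid cannot be lowered), 0.09 = dead straight, more = broken, folding the free way (about 2.9 with the lid shut). 1 to 5 N down on the knee breaks it; knee friction holds it where it is left, but under 0.3 the lid may still bind.
- start_top (a point): top of the round grey start button (24 mm in diameter, top 48 mm above the bench) on the apron on the jig's -y side, towards its +x end; pushed straight down.
- start (a joint): travel of the start button: 0 = out, 0.006 = fully in, at about 5 N; springs back.
- bobbin: bystander, to be left alone: white plastic winding bobbin, 38 mm across, 24 mm high; origin at the centre of its underside
- heatsink: bystander, to be left alone: finned aluminium heat sink, 36 x 44 x 22 mm; origin at the centre of its underside
- screwdriver: bystander, to be left alone: black-handled screwdriver, 170 mm long, lying; origin at the centre of its underside
- flux_jar: bystander, to be left alone: small amber jar with white cap, 48 mm across, 60 mm high; origin at the centre of its underside
- tape_reel: bystander, to be left alone: white reel, 70 mm across, 32 mm high; origin at the centre of its underside
- pin_cup: bystander, to be left alone: grey plastic cup, 64 mm across, 70 mm high; origin at the centre of its underside
- spare_board: bystander, to be left alone: bare green circuit board, 100 x 140 x 6 mm, flat; origin at the centre of its underside
There are look-alikes about, which are no part of the job. Leave any purple look-alike of the part that bears module1_centre alone. Leave any turquoise or yellow look-alike of the part that bears module2_centre alone.

How it is judged:
By the outcome, as a careful person would: the job done as asked, in the order asked, and still so for the second after the job is handed in, with the robot touching nothing.
Of module0, module1, module2, module3 only 3 to 4 are there at a start; the rules pass over those that are not, and their reading is None.
At some moment in a run one of module0, module1, module2, module3 may be knocked a few centimetres aside while the robot is not near it.
Once in a run the grip may slacken for a moment while it holds something.
It also fails if it takes over 210 s, if anything falls off the work surface, if the arm or the gripper's body presses on something with over 40 N, if the wrist force passes 120 N, or if a joint passes its speed limit or range.

ROBOT

A 6-joint arm with a two-finger parallel gripper is mounted at the origin on the work surface. World frame = base frame: x ahead of the robot, y to its left, z up, the work surface at z = 0. Lengths are in m, angles in degrees, forces in N, time in s.
With the tool pointing down it reaches from about 0.25 to 0.725 m from the base axis. Payload 9.7 kg.
Tool frame: the origin (TCP) lies where the fingers leave the gripper's body, on its centre line; the fingertips stand 73 mm ahead of it and the grasp point (between the pads) lies 54 mm ahead of it; y points along the fingers, x is the direction in which the jaws open and shut, and the axes are right-handed (so a half turn about y gives the same grasp; the last joint's range is limited). The gripper opens to 85 mm and grips with 20 to 120 N. Pads are 22 mm wide; open, the fingers measure 114 mm over their backs; the gripper's body (76 mm by 85 mm) begins 54 mm behind the grasp point. The pads swing forward as they close: fully open they stand 13 mm farther back than shut.
Start: joints at [72.25, 4.979, 10.078, 95.1, 0, 90], TCP at [0.168, 0.524, 0.304] pointing down, gripper open.
Joint ranges: [-179.16, 179.16], [-48.56, 103.87], [-65.8, 70.77], [-126.05, 130.52], [-82.76, 87.17], [-180, 180]. Speed limits (degrees/s): [127.2, 127.2, 147.25, 180, 180, 180].

INTERFACE

Orientations are given as [roll, pitch, yaw] about the fixed x, y, z axes, in that order (R = Rz(yaw) Ry(pitch) Rx(roll)).
In Python, from workcell import sensors, imaging, bot, models gives the robot as it stands.
- The arm moves only by the tool arm_command, never from a script. Its argument "rows" is one flat list of numbers, 7 for each row, row after row: the shift along the tool's x, y, z in cm, then the turn, a rotation vector about the tool's x, y, z in degrees, then the gripper's target within -1 to 1 (fully open at 1, half-way at 0, shut at -1). A call has 1 to 12 rows; each row is the pose to reach, as a shift and turn from the pose commanded when the call began, along the tool's axes at that moment; what a row does not reach only later rows make up. A row lasts 1/12 s, in which the tool goes at most 41.7 mm and 7.16 degrees, less where a joint would pass 70% of its speed; a pose out of reach is approached as far as the arm can. A call with a gripper value outside its range is refused whole. The fingers move at their own pace and stop on an object; "force" is the grip in N (left out, the last holds). Time passes only in rows, so rows that repeat a pose let the fingers close. It gives the time, the measured TCP pose, the force and the opening at its end, in the units of the state.
- sensors.get_obs(): the state, without advancing time (a new reading comes with each control period).
- imaging.camera(name): name is "scene" or "top" or "wrist"; returns a dict with "pixels" (480x640x3 uint8, blue, green, red), "z_map" (480x640 float32, m along the optical axis (not along the pixel's ray), 0 where there is no reading), "camera_matrix" (3x3 intrinsics, pixels), "world_from_camera" (4x4, takes a point from camera to world coordinates). Camera axes: x right, y up, looking along -z (the intrinsics and any distortion apply to the point x, -y, -z); pixel columns grow to the right and rows downward; lengths in m; the calibration is good to about 2 mm. A picture is of the moment at which its call begins.
- bot.job_done(): hands the job in, once; it reports no verdict.
Trained networks look in the newest picture that a camera, given by its name, has taken for a name from the list of things; names that differ only in an ending like _2 or _b are one class to them, and where a whole thing is asked for, a point or a joint stands for the part that bears it (a point fixed in the world has none). Each returns a list of dicts, best first, with "conf" (0 to 1); they miss things now and then, are a little off and sometimes report something else, mostly with a low value. They report only what shows in the picture. A call takes as long as a camera call. They do not tell look-alikes from the thing itself.
- models.search_frame(thing, camera): "extent" ([centre column, centre row, width, height] in pixels, round what is visible of it).
- models.spot_point(thing, camera): "location" ([column, row] in pixels: a listed point, or the origin of a listed thing).
The state is a dict: "time": time; "q": joint angles; "qd": joint speeds; "joint_efforts": joint torques, N m; "ee_pos": TCP position; "tcp_rot": TCP orientation; "wrist_force": force on the tool from outside, world axes, zero at the start; "torque": the same for the moment, N m; "opening": finger opening in m.
Only numpy, scipy, OpenCV 4.12 (cv2) and the standard library are available. Lean on these libraries where they do the work, as an engineer would, in place of code of your own. Each camera call takes 0.05 s, during which the arm holds its last target.

## Working session

There is one attempt and no reset: what is moved stays moved. The work goes in short steps, Python scripts to look and compute and a tool call to move; the robot and the scene stay as the last step left them, time stands still between calls to the robot, and variables do not carry over. Pictures are saved under pics/ and viewed, and the job is handed in when it is done.

Besides the shell and the picture viewer there is one more tool, called by a JSON object that holds its "fn" and its "kwargs", one argument or row to a line. arm_command: Moves the arm, as the interface text tells. Its arguments: {"type":"object","properties":{"rows":{"type":"array","items":{"type":"number"}},"force":{"type":"number"}},"required":["rows"]}

```bash
mkdir -p pics; ls; cat > h.py <<'E'
import numpy as np, cv2
from workcell import sensors, imaging, bot, models
from scipy.spatial.transform import Rotation as R
def cam(n,save=None):
    d=imaging.camera(n)
    if save: cv2.imwrite('pics/'+save+'.png',d['pixels'])
    return d
def world(d,u,v,z=None,zp=None):
    """pixel-> world using depth map (z) or plane zp"""
    K=d['camera_matrix'];T=d['world_from_camera']
    x=(u-K[0,2])/K[0,0];y=(v-K[1,2])/K[1,1]
    ray=np.array([x,-y,-1.0])
    if zp is not None:
        r=T[:3,:3]@ray;o=T[:3,3]
        return o+r*(zp-o[2])/r[2]
    if z is None: z=d['z_map'][int(round(v)),int(round(u))]
    return T[:3,:3]@(ray*z)+T[:3,3]
def cloud(d):
    K=d['camera_matrix'];T=d['world_from_camera'];Z=d['z_map']
    v,u=np.mgrid[0:480,0:640]
    p=np.stack([(u-K[0,2])/K[0,0]*Z,-(v-K[1,2])/K[1,1]*Z,-Z],-1)
    return p@T[:3,:3].T+T[:3,3]
def project(d,P):
    K=d['camera_matrix'];T=np.linalg.inv(d['world_from_camera'])
    p=T[:3,:3]@np.array(P)+T[:3,3]
    return np.array([K[0,0]*p[0]/-p[2]+K[0,2],-K[1,1]*p[1]/-p[2]*1+K[1,2]]) 
def st():
    o=sensors.get_obs()
    print('t',round(o['time'],2),'pos',np.round(o['ee_pos'],4),'rot',np.round(o['tcp_rot'],2),'F',np.round(o['wrist_force'],2),'open',round(o['opening'],4),'q',np.round(o['q'],1))
    return o
E
cat > a.py <<'E'
from h import *
st()
for n in('scene','top','wrist'):
    d=cam(n,n+'0'); print(n,d['camera_matrix'].tolist(),np.round(d['world_from_camera'],3).tolist())
    for t in('module0_centre','jig','pocket0','pocket3','knee','start_top','lid_edge','lid_hinge'):
        try:
            print(t,[(np.round(r['location']).tolist(),round(r['conf'],2)) for r in models.spot_point(t,n)][:7])
        except Exception as e: print(t,e)
E
python3 a.py
```

```text
pics
t 0.0 pos [0.1676 0.5237 0.3032] rot [-9.000e+01  8.000e-02  7.225e+01] F [ 0.92 -0.35 -0.08] open 0.0857 q [72.3  5.  10.  95.1  0.  90. ]
scene [[457.86213785239113, 0.0, 313.50557695854616], [0.0, 457.86213785239113, 244.4924532255605], [0.0, 0.0, 1.0]] [[0.671, -0.558, 0.488, 1.063], [0.741, 0.508, -0.439, -0.517], [-0.003, 0.656, 0.755, 0.972], [0.0, 0.0, 0.0, 1.0]]
module0_centre [([219.0, 374.0], 0.72)]
jig [([357.0, 245.0], 0.91)]
pocket0 [([372.0, 250.0], 0.84), ([344.0, 219.0], 0.81), ([360.0, 235.0], 0.8), ([350.0, 233.0], 0.61), ([265.0, 281.0], 0.39)]
pocket3 [([372.0, 250.0], 0.84), ([344.0, 219.0], 0.81), ([360.0, 235.0], 0.8), ([350.0, 233.0], 0.61), ([265.0, 281.0], 0.39)]
knee [([402.0, 240.0], 0.86), ([453.0, 214.0], 0.39)]
start_top [([342.0, 261.0], 0.55), ([404.0, 241.0], 0.33), ([260.0, 341.0], 0.21)]
lid_edge [([393.0, 170.0], 0.89), ([377.0, 217.0], 0.18)]
lid_hinge [([379.0, 217.0], 0.62)]
top [[436.6562201460554, 0.0, 320.83363982217116], [0.0, 436.6562201460554, 245.24493019290267], [0.0, 0.0, 1.0]] [[0.002, 0.999, -0.048, 0.48], [-1.0, 0.003, 0.022, 
[... 168 characters left out ...]
0, 246.0], 0.98), ([252.0, 280.0], 0.88), ([254.0, 263.0], 0.88), ([260.0, 231.0], 0.79), ([314.0, 186.0], 0.35)]
pocket3 [([257.0, 246.0], 0.98), ([252.0, 280.0], 0.88), ([254.0, 263.0], 0.88), ([260.0, 231.0], 0.79), ([314.0, 186.0], 0.35)]
knee [([249.0, 207.0], 0.54)]
start_top [([296.0, 242.0], 0.55)]
lid_edge [([204.0, 248.0], 0.72), ([261.0, 235.0], 0.2)]
lid_hinge []
wrist [[340.5248944906622, 0.0, 321.7650478031621], [0.0, 340.5248944906622, 239.3909501059094], [0.0, 0.0, 1.0]] [[0.305, -0.906, -0.293, 0.092], [0.952, 0.29, 0.096, 0.547], [-0.002, -0.309, 0.951, 0.374], [0.0, 0.0, 0.0, 1.0]]
module0_centre []
jig []
pocket0 []
pocket3 []
knee []
start_top []
lid_edge []
lid_hinge []
```

View pics/scene0.png

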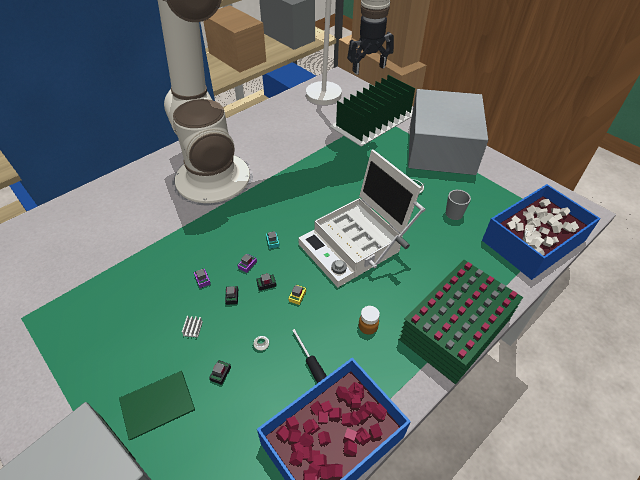

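View pics/top0.png

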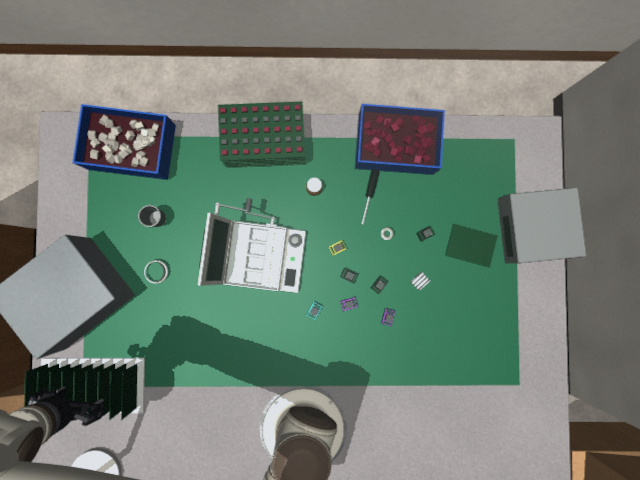

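```bash
python3 - <<'E'
import cv2,numpy as np
a=cv2.imread('pics/scene0.png');b=cv2.imread('pics/top0.png')
c=cv2.resize(a[215:400,170:410],None,fx=2.5,fy=2.5,interpolation=cv2.INTER_CUBIC)
cv2.imwrite('pics/c1.png',c)
c=cv2.resize(b[180:340,190:450],None,fx=3,fy=3,interpolation=cv2.INTER_CUBIC)
cv2.imwrite('pics/c2.png',c)
E
```

```text
(no output)
```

View pics/c1.png

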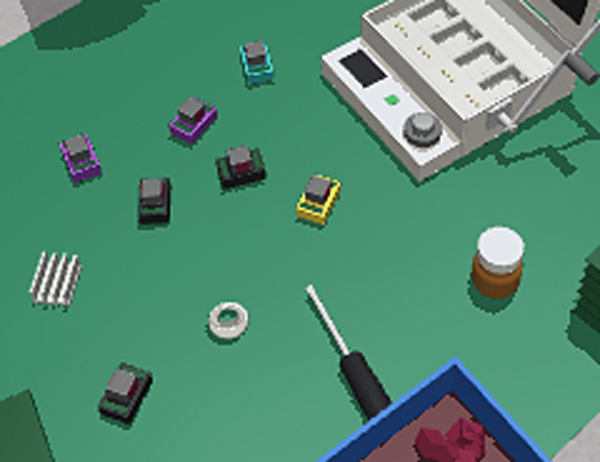

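View pics/c2.png

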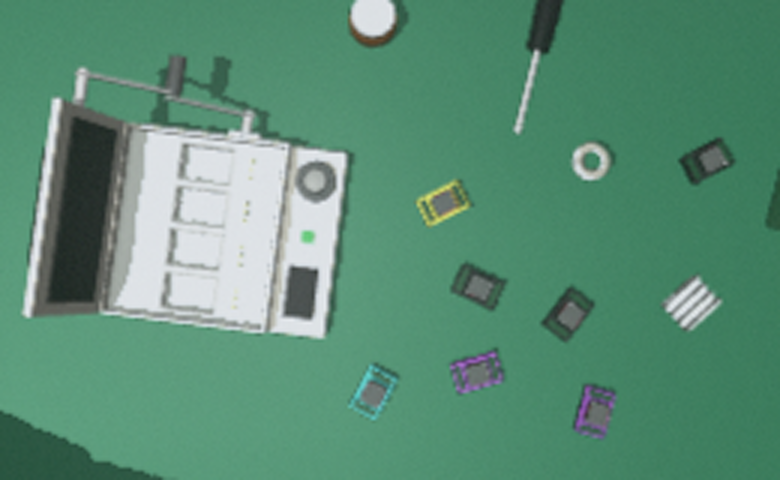

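```bash
cat > m.py <<'E'
from h import *
import sys
def blobs(d,lim=(0.2,0.75,-0.6,0.1)):
    P=cloud(d); m=((P[...,2]>0.010)&(P[...,2]<0.05)&(d['z_map']>0)&(P[...,0]>lim[0])&(P[...,0]<lim[1])&(P[...,1]>lim[2])&(P[...,1]<lim[3])).astype(np.uint8)
    n,l,s,c=cv2.connectedComponentsWithStats(m)
    out=[]
    for i in range(1,n):
        if s[i,4]<25: continue
        Q=P[l==i]; col=d['pixels'][l==i]
        q=Q[Q[:,2]<0.0235] 
        r=cv2.minAreaRect((Q[:,:2]*1000).astype(np.float32))
        t=Q[Q[:,2]>0.027]
        print(np.round(c[i]),s[i,4],'rect',np.round(r[0],1),np.round(r[1],1),round(r[2],1),'top',np.round(t[:,:2].mean(0)*1000,1) if len(t) else None,'zmax',round(Q[:,2].max(),4),'col',np.round(np.median(col,0)))
    return l
if __name__=='__main__':
    for n in('top','scene'):
        print(n);d=cam(n); blobs(d)
E
python3 m.py
python3 - <<'E'
import sys;sys.path.insert(0,'.')
from h import *
d=cam('top')
for t in('pocket0','start_top','knee','lid_edge','lid_hinge','jig'):
    for r in models.spot_point(t,'top')[:5]:
        print(t,np.round(r['location'],1),round(r['conf'],2),'depth',np.round(world(d,*r['location']),4),'pl',np.round(world(d,*r['location'],zp={'pocket0':.042,'start_top':.048}.get(t,.1)),4))
d=cam('scene')
for t in('pocket0','start_top','knee','lid_edge','lid_hinge','jig'):
    for r in models.spot_point(t,'scene')[:5]:
        print(t,np.round(r['location'],1),round(r['conf'],2),'depth',np.round(world(d,*r['location']),4),'pl',np.round(world(d,*r['location'],zp={'pocket0':.042,'start_top':.048}.get(t,.1)),4))
E
```

```text
top
[369. 193.] 231 rect [ 679.6 -190.7] [ 24.6 148.5] 74.7 top [ 716.8 -201.5] zmax 0.0341 col [51. 54. 43.]
[313. 191.] 54 rect [708.1 -28.1] [46.2 29.7] 83.8 top [703.1 -28.6] zmax 0.0487 col [58. 80. 88.]
[502. 215.] 205 rect [ 625.3 -594.5] [127.8   7.9] 4.4 top [ 628.8 -594.2] zmax 0.0498 col [60. 63. 57.]
[425. 233.] 161 rect [ 579.1 -365.3] [29.6 47.7] 26.6 top [ 579.2 -365.4] zmax 0.039 col [62. 77. 48.]
[275. 255.] 690 rect [503.4  81.5] [ 41.5 175.3] 87.2 top [511.5  82.7] zmax 0.0486 col [230. 226. 222.]
[292. 261.] 1151 rect [497.   34.1] [ 55.3 184.1] 83.0 top [493.3  34.8] zmax 0.0499 col [208. 207. 199.]
[337. 248.] 160 rect [535.7 -99.5] [29.5 46. ] 26.7 top [535.6 -99.5] zmax 0.0384 col [101. 144. 126.]
[349. 275.] 158 rect [ 452.6 -134.5] [46.3 29.7] 65.3 top [ 452.4 -134.6] zmax 0.04 col [77. 94. 64.]
[419. 280.] 82 rect [ 441.5 -345. ] [25.1 44.6] 40.0 top [ 447.2 -359.5] zmax 0.0273 col [171. 170. 162.]
[379. 285.] 161 rect [ 425.5 -224.6] [29.9 45.3] 51.6 top [ 425.5 -224.1] zmax 0.0387 col [70. 87. 57.]
[423. 285.] 26 rect [ 425.2 -358.4] [ 3.9 42.6] 40.6 top 
[... 2813 characters left out ...]
381 0.0247] pl [0.5061 0.1261 0.042 ]
pocket0 [372.7 250.1] 0.62 depth [0.5727 0.1399 0.023 ] pl [0.5825 0.1267 0.042 ]
start_top [341.5 260.8] 0.5 depth [0.5586 0.0333 0.0526] pl [0.5561 0.036  0.048 ]
start_top [231.6 295.4] 0.18 depth [ 0.4388 -0.2318  0.0262] pl [ 0.4531 -0.2383  0.048 ]
knee [403.1 240.1] 0.67 depth [0.6513 0.1526 0.1199] pl [0.6417 0.1682 0.1   ]
lid_edge [392.6 167.6] 0.76 depth [0.5204 0.2427 0.2205] pl [0.4335 0.3645 0.1   ]
lid_hinge [380.9 217.7] 0.83 depth [0.5269 0.2171 0.0609] pl [0.5499 0.1855 0.1   ]
lid_hinge [355.2 243.1] 0.51 depth [0.5333 0.1107 0.041 ] pl [0.5668 0.0709 0.1   ]
jig [354.9 241.4] 0.94 depth [0.5181 0.1266 0.023 ] pl [0.5623 0.0744 0.1   ]
```

```bash
cat >> h.py <<'E'
def to(x,y,z,yaw=None,ref=None):
    """print shift (cm, tool axes) and turn about tool y (deg) from measured pose"""
    o=sensors.get_obs() 
    Rm=R.from_euler('xyz',o['tcp_rot'],degrees=True).as_matrix()
    dp=Rm.T@(np.array([x,y,z])-np.array(o['ee_pos']))*100
    if yaw is None: print('shift',np.round(dp,2)); return
    Rt=R.from_euler('xyz',[-90,0,yaw],degrees=True).as_matrix()
    rv=R.from_matrix(Rm.T@Rt).as_rotvec(degrees=True)
    print('shift',np.round(dp,2),'turn',np.round(rv,1))
E
python3 - <<'E'
from h import *
st()
to(.30,.2,.304,82); to(.49,.08,.33,82)
E
```

```text
t 2.15 pos [0.1677 0.5238 0.3039] rot [-90.     0.    72.25] F [0.53 0.76 0.18] open 0.0854 q [72.3  5.  10.1 95.1 -0.  90. ]
shift [-2.681e+01 -1.000e-02 -2.247e+01] turn [ 0.  -9.7 -0. ]
shift [-32.44  -2.61 -44.23] turn [ 0.  -9.7 -0. ]
```

{"fn": "arm_command", "kwargs": {
  "rows": [-26.8,0,-22.5,0,-9.7,0,0,-26.8,0,-22.5,0,-9.7,0,0,-26.8,0,-22.5,0,-9.7,0,0,-26.8,0,-22.5,0,-9.7,0,0,-26.8,0,-22.5,0,-9.7,0,0,-26.8,0,-22.5,0,-9.7,0,0,-26.8,0,-22.5,0,-9.7,0,0,-26.8,0,-22.5,0,-9.7,0,0,-26.8,0,-22.5,0,-9.7,0,0,-32.4,-2.6,-44.2,0,-9.7,0,0,-32.4,-2.6,-44.2,0,-9.7,0,0,-32.4,-2.6,-44.2,0,-9.7,0,0],
  "force": 40
}}

```text
time: 3.15
ee_pos: [0.4064, 0.1322, 0.319]
tcp_rot: [-90.1, -0.0, 82.0]
wrist_force: [0.3, 2.0, 1.5]
opening: 0.0425
```

```bash
python3 - <<'E'
from h import *
st()
to(.49,.08,.33,82)
E
```

```text
t 3.15 pos [0.4064 0.1322 0.319 ] rot [-9.009e+01 -5.000e-02  8.196e+01] F [0.32 1.99 1.46] open 0.0425 q [ 18.  -11.4  -3.8  97.4   0.   26.1]
shift [-3.99 -1.09 -9.01] turn [ 0.1 -0.   0. ]
```

{"fn": "arm_command", "kwargs": {
  "rows": [-4.0,-1.1,-9.0,0,0,0,0,-4.0,-1.1,-9.0,0,0,0,0,-4.0,-1.1,-9.0,0,0,0,0,-4.0,-1.1,-9.0,0,0,0,0,-4.0,-1.1,-9.0,0,0,0,0,-4.0,-1.1,-9.0,0,0,0,0]
}}

```text
time: 3.65
ee_pos: [0.4884, 0.0818, 0.3293]
tcp_rot: [-90.0, -0.0, 81.9]
wrist_force: [0.2, -0.5, -0.1]
opening: 0.0426
```

```bash
python3 - <<'E'
from h import *
st()
d=cam('wrist','w1')
for t in('pocket0','start_top','knee','lid_edge','lid_hinge','jig','module0_centre'):
    for r in models.spot_point(t,'wrist')[:5]:
        print(t,np.round(r['location'],1),round(r['conf'],2),'depth',np.round(world(d,*r['location']),4),'pl',np.round(world(d,*r['location'],zp={'pocket0':.042,'start_top':.048}.get(t,.1)),4))
E
```

```text
t 3.65 pos [0.4884 0.0818 0.3293] rot [-89.97  -0.    81.95] F [ 0.15 -0.5  -0.05] open 0.0426 q [ 9.5 -1.9  5.9 97.8  0.  17.6]
pocket0 [378.6 162.9] 0.91 depth [0.453  0.1471 0.0241] pl [0.4509 0.1445 0.042 ]
pocket0 [377.8 200.6] 0.73 depth [0.4941 0.1425 0.0237] pl [0.49   0.1401 0.042 ]
pocket0 [374.6 236.3] 0.68 depth [0.5347 0.1349 0.0256] pl [0.5292 0.133  0.042 ]
pocket0 [374.3 271.9] 0.62 depth [0.5798 0.1306 0.0236] pl [0.5715 0.1287 0.042 ]
pocket0 [614.6 295.8] 0.28 depth [0.5241 0.2456 0.2228] pl [0.6407 0.4028 0.042 ]
start_top [276.5 274.5] 0.63 depth [0.555  0.0199 0.0518] pl [0.5566 0.0191 0.048 ]
lid_hinge [374.8 275.4] 0.34 depth [0.5839 0.1306 0.0247] pl [0.549  0.1228 0.1   ]
jig [374.4 213.2] 0.96 depth [0.5067 0.1368 0.0287] pl [0.4881 0.1282 0.1   ]
jig [611.3 297.2] 0.21 depth [0.5238 0.2425 0.2243] pl [0.6044 0.3494 0.1   ]
```

View pics/w1.png

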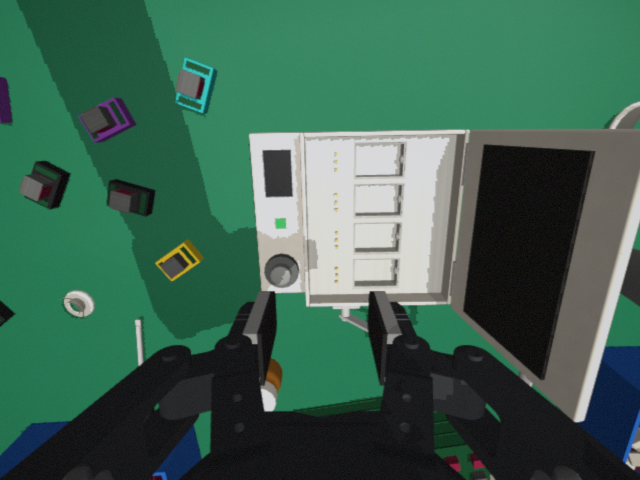

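```bash
cat > jig.py <<'E'
from h import *
def jig(d):
    P=cloud(d)
    reg=(P[...,0]>0.38)&(P[...,0]<0.66)&(P[...,1]>0.02)&(P[...,1]<0.23)
    z=P[...,2]
    h,e=np.histogram(z[reg],bins=np.arange(0,.08,.002)); print([(round(a,3),b) for a,b in zip(e,h) if b>150])
    m=(reg&(z<0.034)&(z>0.016)).astype(np.uint8)
    n,l,s,c=cv2.connectedComponentsWithStats(m)
    C=[]
    for i in range(1,n):
        if s[i,4]<100: continue
        Q=P[l==i]; r=cv2.minAreaRect((Q[:,:2]*1000).astype(np.float32))
        print('pit',np.round(c[i]),s[i,4],np.round(r[0],1),np.round(r[1],1),round(r[2],1),np.round(Q[:,2].mean(),4))
    return P
if __name__=='__main__':
    for n in('wrist','top','scene'):
        print(n); jig(cam(n))
E
python3 jig.py
```

```text
wrist
[(np.float64(0.0), np.int64(6730)), (np.float64(0.002), np.int64(1037)), (np.float64(0.022), np.int64(1767)), (np.float64(0.024), np.int64(2563)), (np.float64(0.026), np.int64(161)), (np.float64(0.028), np.int64(1337)), (np.float64(0.03), np.int64(3478)), (np.float64(0.032), np.int64(372)), (np.float64(0.034), np.int64(183)), (np.float64(0.036), np.int64(173)), (np.float64(0.038), np.int64(326)), (np.float64(0.04), np.int64(7451)), (np.float64(0.042), np.int64(9542)), (np.float64(0.044), np.int64(394)), (np.float64(0.046), np.int64(327)), (np.float64(0.048), np.int64(291)), (np.float64(0.05), np.int64(354)), (np.float64(0.052), np.int64(379)), (np.float64(0.054), np.int64(242)), (np.float64(0.056), np.int64(257)), (np.float64(0.058), np.int64(275)), (np.float64(0.06), np.int64(324)), (np.float64(0.062), np.int64(1345)), (np.float64(0.064), np.int64(1057)), (np.float64(0.072), np.int64(168)), (np.float64(0.074), np.int64(223)), (np.float64(0.076), np.int64(229))]
pit [283. 195.] 4840 [497.2  32.5] [ 48.6 182.6] 82.6 0.0306
pit [378. 159.] 1447 [448.9 146. ] [48.2 32.7] 83.0 0.02
[... 423 characters left out ...]
] 0.3 0.0301
scene
[(np.float64(0.0), np.int64(558)), (np.float64(0.002), np.int64(264)), (np.float64(0.024), np.int64(155)), (np.float64(0.026), np.int64(158)), (np.float64(0.028), np.int64(298)), (np.float64(0.03), np.int64(275)), (np.float64(0.032), np.int64(157)), (np.float64(0.038), np.int64(326)), (np.float64(0.04), np.int64(701)), (np.float64(0.042), np.int64(577)), (np.float64(0.044), np.int64(248))]
pit [343. 221.] 120 [442.7 151.9] [46.1 24.6] 82.1 0.0256
pit [352. 230.] 123 [485.2 146.1] [45.6 28. ] 77.3 0.0256
pit [328. 251.] 749 [507.7  46.3] [205.1  79.2] 9.8 0.0294
pit [361. 239.] 131 [528.7 141.7] [44. 30.] 79.6 0.0256
pit [371. 248.] 115 [567.9 137.5] [42.7 24.2] 82.9 0.0255
```

```bash
python3 - <<'E'
from h import *
from m import blobs
d=cam('wrist'); blobs(d)
to(.45,-.10,.25,65.3)
E
```

```text
[194.  85.] 1565 rect [349.1 -33.5] [31. 46.] 61.9 top [349.6 -32.4] zmax 0.0369 col [110. 113.  52.]
[  2. 104.] 183 rect [ 334.4 -239.8] [ 3.9 41.9] 74.2 top None zmax 0.0188 col [67. 25. 54.]
[105. 119.] 1484 rect [ 368.4 -135.9] [30.3 46.9] 15.9 top [ 368.5 -134.4] zmax 0.0378 col [71. 51. 72.]
[278. 207.] 7211 rect [496.9  29.8] [ 53.2 182.7] 82.9 top [486.3  31.8] zmax 0.05 col [174. 186. 191.]
[325. 222.] 5650 rect [505.  77.] [ 47.9 179.9] 89.3 top [508.   80.6] zmax 0.0499 col [212. 217. 217.]
[ 43. 184.] 1468 rect [ 425.7 -227.5] [31.6 47.1] 52.7 top [ 425.4 -225.3] zmax 0.0373 col [42. 47. 39.]
[129. 197.] 1240 rect [ 453.  -137.3] [47.3 30.7] 65.1 top [ 452.8 -136. ] zmax 0.0372 col [33. 40. 31.]
[178. 260.] 971 rect [ 536.3 -103. ] [29.9 47.5] 26.4 top [ 535.2 -101.3] zmax 0.0366 col [ 37.  90. 106.]
[ 76. 305.] 118 rect [ 575.1 -243.3] [34.1 17.7] 27.7 top None zmax 0.0257 col [101. 112. 112.]
[  3. 316.] 101 rect [ 581.3 -347.6] [12.4 23.8] 71.2 top None zmax 0.0199 col [19. 19. 17.]
[345. 313.] 83 rect [615.8  89.5] [13.9 17.1] 11.3 top [616.4  88.8] zmax 0.05 col [161. 164. 166.]
[139. 341.] 238 rect [ 642.2 -185.9] [ 6.8 72.6] 75.7 top None zmax 0.0182 col [179. 183. 183.]
[274. 376.] 346 rect [713.4 -14.1] [36.3 10.9] 14.3 top [708.4 -15.3] zmax 0.0499 col [ 24.  69. 106.]
shift [-18.53   7.93   1.3 ] turn [ 0.  16.7  0. ]
```

```bash
python3 - <<'E'
from h import *
to(.453,-.1363,.20,65.2)
E
```

```text
shift [-22.08  12.93   0.49] turn [ 0.  16.8  0. ]
```

{"fn": "arm_command", "kwargs": {
  "rows": [-22.1,12.9,0.5,0,16.8,0,0,-22.1,12.9,0.5,0,16.8,0,0,-22.1,12.9,0.5,0,16.8,0,0,-22.1,12.9,0.5,0,16.8,0,0,-22.1,12.9,0.5,0,16.8,0,0,-22.1,12.9,0.5,0,16.8,0,0,-22.1,12.9,0.5,0,16.8,0,0,-22.1,12.9,0.5,0,16.8,0,0,-22.1,12.9,0.5,0,16.8,0,0]
}}

```text
time: 5.0
ee_pos: [0.4529, -0.1366, 0.2006]
tcp_rot: [-90.0, -0.0, 65.1]
wrist_force: [-0.0, -1.0, 0.1]
opening: 0.0424
```

```bash
python3 - <<'E'
from h import *
from m import blobs
st()
d=cam('wrist','w2'); blobs(d)
E
```

```text
t 5.0 pos [ 0.4529 -0.1366  0.2006] rot [-9.000e+01 -2.000e-02  6.508e+01] F [-0.01 -1.02  0.13] open 0.0424 q [-16.8  -6.4 -12.6  83.8   0.    8.1]
[399.  37.] 3522 rect [350.7 -34.1] [30.4 43.3] 61.9 top [349.6 -34. ] zmax 0.0367 col [144. 150. 101.]
[566. 177.] 28589 rect [499.3  44.6] [ 85.6 184.5] 82.4 top [484.7  38.3] zmax 0.05 col [126. 132. 130.]
[274. 131.] 2881 rect [ 368.4 -136.1] [30.3 46.1] 15.7 top [ 368.5 -135.6] zmax 0.0368 col [143. 124. 145.]
[104. 151.] 3398 rect [ 329.4 -253. ] [31.4 46.1] 73.8 top [ 329.7 -251.5] zmax 0.0367 col [89. 66. 90.]
[323. 235.] 2323 rect [ 452.8 -137.3] [46.  29.7] 65.1 top [ 452.3 -137.1] zmax 0.0362 col [72. 99. 65.]
[206. 249.] 2307 rect [ 426.  -227.3] [30.4 47. ] 52.3 top [ 425.1 -226. ] zmax 0.0364 col [46. 56. 42.]
[410. 297.] 1275 rect [531.9 -94.4] [30.5 27. ] 26.1 top [533.8 -97.4] zmax 0.0359 col [ 65. 135. 136.]
[ 74. 315.] 1122 rect [ 429.5 -358.5] [14.4 46.2] 41.8 top None zmax 0.0245 col [104. 112. 110.]
[ 93. 322.] 508 rect [ 440.7 -347.8] [ 4.5 45.3] 42.2 top None zmax 0.0246 col [116. 122. 123.]
[105. 326.] 477 rect [ 448.5 -341.1] [ 3.9 45.5] 42.3 top None zmax 0.0244 col [123. 129. 131.]
[272. 395.] 148 rect [ 573.7 -242.4] [27.6 14.7] 31.3 top None zmax 0.0254 col [115. 125. 128.]
[355. 402.] 112 rect [ 615.7 -179.2] [ 6.2 18.8] 74.9 top None zmax 0.0171 col [212. 215. 216.]
[174. 451.] 155 rect [ 587.9 -360. ] [ 7.7 39.6] 27.0 top [ 586.8 -362.6] zmax 0.036 col [54. 64. 50.]
```

View pics/w2.png

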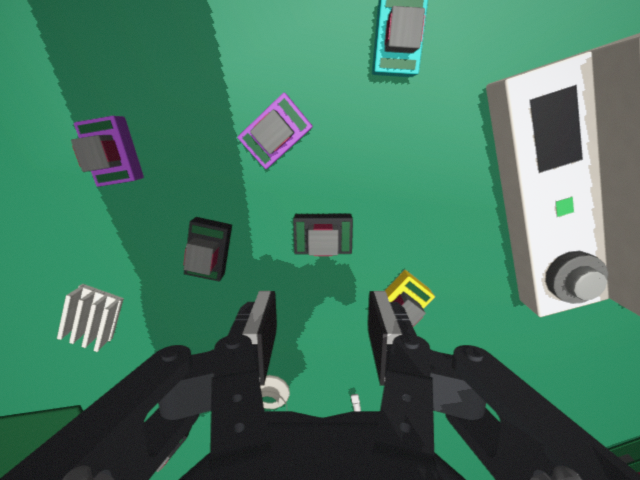

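{"fn": "arm_command", "kwargs": {
  "rows": [-0.1,10.6,0,0,0,0,0,-0.1,10.6,0,0,0,0,0,-0.1,10.6,0,0,0,0,0,-0.1,10.6,0,0,0,0,0,-0.1,10.6,0,0,0,0,0]
}}

```text
time: 5.47
ee_pos: [0.4529, -0.1364, 0.0951]
tcp_rot: [-90.0, -0.0, 65.3]
wrist_force: [0.1, 0.0, 1.4]
opening: 0.0427
```

```bash
python3 - <<'E'
from h import *
st()
d=cam('wrist','w3')
P=cloud(d); 
E
```

```text
t 5.47 pos [ 0.4529 -0.1364  0.0951] rot [-8.999e+01 -1.000e-02  6.526e+01] F [0.15 0.04 1.37] open 0.0427 q [-16.8  -4.3 -22.4  71.9   0.    8. ]
```

View pics/w3.png

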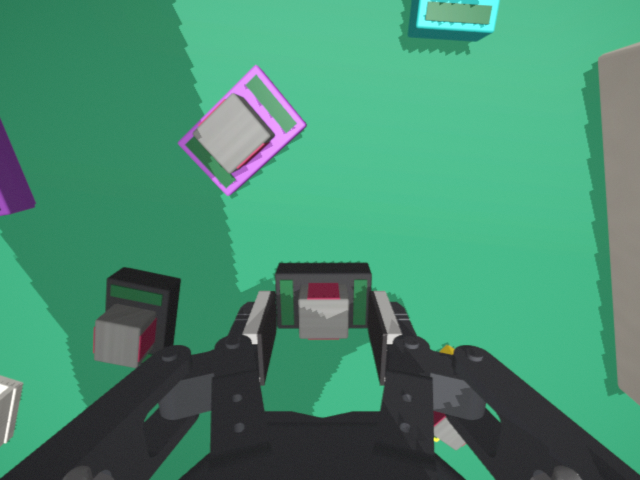

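{"fn": "arm_command", "kwargs": {
  "rows": [0,0,0,0,0,0,-1,0,0,0,0,0,0,-1,0,0,0,0,0,0,-1,0,0,0,0,0,0,-1,0,0,0,0,0,0,-1,0,0,0,0,0,0,-1],
  "force": 60
}}

```text
time: 6.02
ee_pos: [0.4537, -0.1375, 0.0968]
tcp_rot: [-90.2, -0.1, 65.2]
wrist_force: [-1.2, 2.7, 7.6]
opening: 0.0205
```

{"fn": "arm_command", "kwargs": {
  "rows": [0,-5,0,0,0,0,-1,0,-5,0,0,0,0,-1,0,-15,0,0,0,0,-1,0,-15,0,0,0,0,-1,0,-15,0,0,0,0,-1,0,-15,0,0,0,0,-1]
}}

```text
time: 6.52
ee_pos: [0.454, -0.1379, 0.2505]
tcp_rot: [-90.5, -0.1, 65.1]
wrist_force: [0.2, 0.6, -0.2]
opening: 0.0206
```

```bash
python3 - <<'E'
from h import *
st()
d=cam('wrist','w4')
to(.4906,.1409,.22,82.8)
to(.4906,.05,.22,82.8)
E
```

```text
t 6.52 pos [ 0.454  -0.1379  0.2505] rot [-9.052e+01 -7.000e-02  6.515e+01] F [ 0.21  0.63 -0.2 ] open 0.0206 q [-16.9  -6.6  -7.2  88.8  -0.    8. ]
shift [26.84  2.73  8.36] turn [  0.3 -17.7  -0. ]
shift [18.59  2.75  4.54] turn [  0.3 -17.7  -0. ]
```

View pics/w4.png

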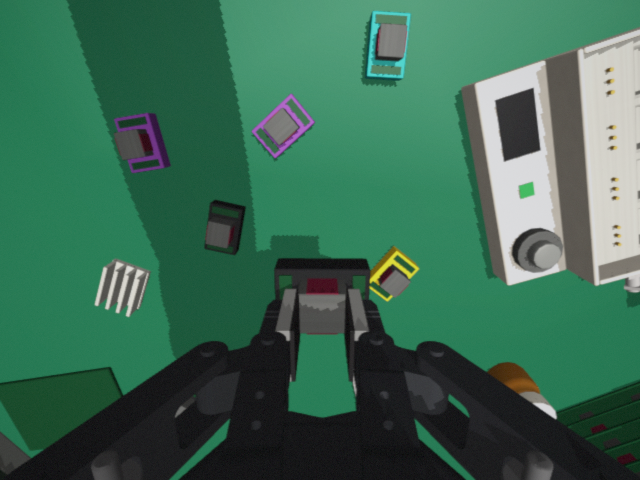

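```bash
cat > grip.py <<'E'
from h import *
def grip(d,o):
    Rm=R.from_euler('xyz',o['tcp_rot'],degrees=True).as_matrix()
    P=(cloud(d)-np.array(o['ee_pos']))@Rm
    m=(np.abs(P[...,0])<.035)&(P[...,1]>.06)&(P[...,1]<.105)&(P[...,2]>-.03)&(P[...,2]<.04)&(d['z_map']>0)
    Q=P[m]; 
    for a,b in((.062,.07),(.07,.076),(.076,.083),(.083,.09),(.09,.1)):
        q=Q[(Q[:,1]>a)&(Q[:,1]<b)]
        if len(q)>20: print(a,b,len(q),'x',np.round(np.percentile(q[:,0],[1,99])*1000,1),'z',np.round(np.percentile(q[:,2],[1,50,99])*1000,1))
    f=Q[(Q[:,2]>.008)&(Q[:,1]>.076)&(Q[:,1]<.084)]
    if len(f): 
        r=cv2.minAreaRect((f[:,[0,2]]*1000).astype(np.float32)); print(r, 'ytop',np.median(f[:,1]))
if __name__=='__main__':
    o=st(); d=cam('wrist'); grip(d,o)
E
python3 grip.py
```

```text
t 6.57 pos [ 0.4535 -0.1377  0.2476] rot [-9.033e+01 -5.000e-02  6.515e+01] F [ 0.06 -0.12 -0.86] open 0.0203 q [-16.9  -6.5  -7.5  88.7  -0.    8. ]
0.062 0.07 2174 x [-21.6  18.6] z [-9.2  5.  11.3]
0.07 0.076 264 x [-11.8   9.4] z [10.  10.9 11.6]
0.076 0.083 2021 x [-23.9  21.3] z [ 0.3 12.1 16.1]
0.083 0.09 490 x [-23.4  21. ] z [15.1 15.7 16.3]
0.09 0.1 173 x [-23.1  20.4] z [13.9 15.6 16.2]
((-1.2476940155029297, 12.21803092956543), (8.420295715332031, 45.75664138793945), 89.97909545898438) ytop 0.07860407642018524
```

```bash
python3 - <<'E'
from h import *
to(.4918,.142,.20,82.8)
E
```

```text
shift [27.    4.54  8.23] turn [  0.2 -17.6  -0. ]
```

{"fn": "arm_command", "kwargs": {
  "rows": [27.0,4.5,8.2,0.3,-17.6,0,-1,27.0,4.5,8.2,0.3,-17.6,0,-1,27.0,4.5,8.2,0.3,-17.6,0,-1,27.0,4.5,8.2,0.3,-17.6,0,-1,27.0,4.5,8.2,0.3,-17.6,0,-1,27.0,4.5,8.2,0.3,-17.6,0,-1,27.0,4.5,8.2,0.3,-17.6,0,-1,27.0,4.5,8.2,0.3,-17.6,0,-1,27.0,4.5,8.2,0.3,-17.6,0,-1,27.0,4.5,8.2,0.3,-17.6,0,-1,27.0,4.5,8.2,0.3,-17.6,0,-1]
}}

```text
time: 7.53
ee_pos: [0.4913, 0.1411, 0.1989]
tcp_rot: [-89.7, -0.0, 82.7]
wrist_force: [-0.4, -0.0, -1.0]
opening: 0.0201
```

```bash
python3 - <<'E'
from h import *
from grip import grip
o=st(); d=cam('wrist','w5'); grip(d,o)
import jig; jig.jig(d)
to(.4918,.142,.13,82.8)
E
```

```text
t 7.53 pos [0.4913 0.1411 0.1989] rot [-8.967e+01 -2.000e-02  8.269e+01] F [-0.4  -0.01 -1.01] open 0.0201 q [16.  -0.9 -7.6 83.6  0.1 23.3]
0.062 0.07 2175 x [-21.5  18.5] z [-8.7  5.4 11.7]
0.07 0.076 268 x [-12.    9.2] z [10.4 11.2 12. ]
0.076 0.083 2030 x [-24.   21.2] z [ 0.8 12.5 16.5]
0.083 0.09 483 x [-23.7  20.8] z [15.5 16.1 16.6]
0.09 0.1 186 x [-23.   20.8] z [14.3 16.  16.5]
((-1.4768848419189453, 12.31087875366211), (8.793617248535156, 45.784793853759766), 89.67919921875) ytop 0.07862901726815388
[(np.float64(0.0), np.int64(12286)), (np.float64(0.002), np.int64(1860)), (np.float64(0.022), np.int64(2107)), (np.float64(0.024), np.int64(4044)), (np.float64(0.026), np.int64(187)), (np.float64(0.028), np.int64(1346)), (np.float64(0.03), np.int64(5786)), (np.float64(0.032), np.int64(698)), (np.float64(0.034), np.int64(251)), (np.float64(0.036), np.int64(325)), (np.float64(0.038), np.int64(350)), (np.float64(0.04), np.int64(9948)), (np.float64(0.042), np.int64(17709)), (np.float64(0.044), np.int64(666)), (np.float64(0.046), np.int64(652)), (np.float64(0.048), np.int64(562)), (np.float64(0.05), np.int64(669)), (np.float64(0.052), np.int64(714)), (np.float64(0.054), np.int64(559)), (np.float64(0.056), np.int64(603)), (np.float64(0.058), np.int64(574)), (np.float64(0.06), np.int64(624)), (np.float64(0.062), np.int64(2431)), (np.float64(0.064), np.int64(2201)), (np.float64(0.072), np.int64(266)), (np.float64(0.074), np.int64(372)), (np.float64(0.076), np.int64(407))]
pit [318. 141.] 150 [419.1 144.2] [1.031e+02 1.000e-01] 82.9 0.0251
pit [174. 220.] 7303 [474.4  30.8] [ 48.3 141.2] 78.7 0.0308
pit [322. 185.] 3278 [449.4 145.5] [49.3 32.1] 82.9 0.0248
pit [323. 240.] 2283 [491.6 140.3] [49.3 29.4] 83.1 0.0244
pit [321. 347.] 1190 [581.2 127.9] [39.7 19.7] 81.9 0.0256
shift [ 0.11  6.92 -0.06] turn [-0.3 -0.1  0. ]
```

View pics/w5.png

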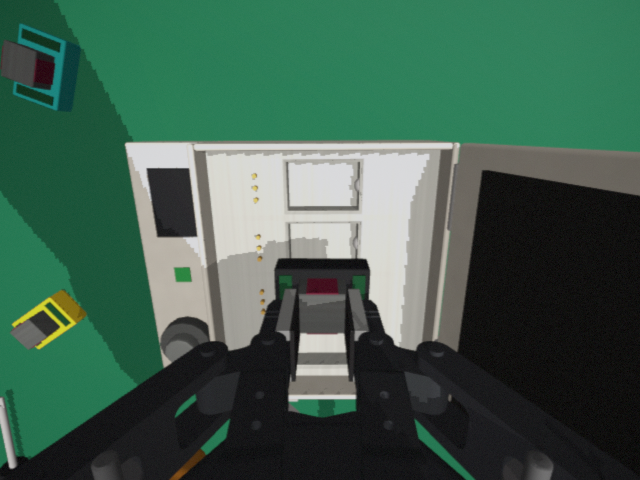

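{"fn": "arm_command", "kwargs": {
  "rows": [0.1,5.0,-0.1,-0.3,0,0,-1,0.1,5.0,-0.1,-0.3,0,0,-1,0.1,5.0,-0.1,-0.3,0,0,-1,0.1,5.0,-0.1,-0.3,0,0,-1]
}}

```text
time: 7.92
ee_pos: [0.4923, 0.1422, 0.1499]
tcp_rot: [-90.0, -0.0, 82.7]
wrist_force: [0.8, -0.7, -0.3]
opening: 0.0203
```

```bash
python3 - <<'E'
from h import *
from grip import grip
o=st(); d=cam('wrist','w6'); grip(d,o)
to(.4921,.1417,.13,82.8)
E
```

```text
t 7.92 pos [0.4923 0.1422 0.1499] rot [-8.996e+01 -3.000e-02  8.269e+01] F [ 0.76 -0.72 -0.33] open 0.0203 q [ 16.1  -0.3 -12.4  77.9   0.   23.4]
0.062 0.07 2202 x [-21.4  18.8] z [-8.7  5.4 11.7]
0.07 0.076 266 x [-11.9   9.3] z [10.5 11.3 12. ]
0.076 0.083 2016 x [-24.   21.2] z [ 0.8 12.5 16.5]
0.083 0.09 494 x [-23.6  20.7] z [15.6 16.1 16.7]
0.09 0.1 186 x [-23.2  21. ] z [14.3 16.  16.5]
((-1.4649772644042969, 12.430870056152344), (45.9558219909668, 8.796259880065918), 0.08803829550743103) ytop 0.07865580163501755
shift [-0.09  2.08  0.06] turn [ 0.1 -0.1  0.1]
```

View pics/w6.png

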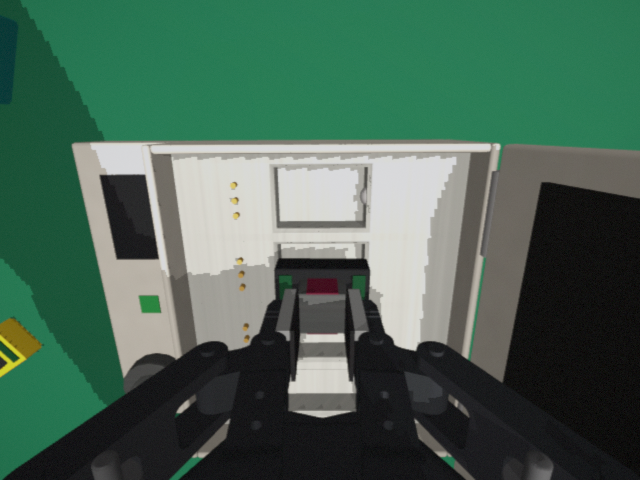

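{"fn": "arm_command", "kwargs": {
  "rows": [-0.05,1.0,0.05,0,0,0,-1,-0.05,1.5,0.05,0,0,0,-1,-0.05,1.5,0.05,0,0,0,-1,-0.05,2.0,0.05,0,0,0,-1,-0.05,2.0,0.05,0,0,0,-1]
}}

```text
time: 8.38
ee_pos: [0.4917, 0.1423, 0.1287]
tcp_rot: [-90.0, -0.0, 82.7]
wrist_force: [-0.5, -1.0, -2.1]
opening: 0.0201
```

```bash
python3 - <<'E'
from h import *
from grip import grip
o=st(); d=cam('wrist','w7'); grip(d,o)
E
```

```text
t 8.38 pos [0.4917 0.1423 0.1287] rot [-89.98  -0.    82.75] F [-0.48 -1.04 -2.15] open 0.0201 q [ 16.1   0.1 -14.4  75.5   0.   23.4]
0.062 0.07 2189 x [-21.2  18.9] z [-8.6  5.4 11.7]
0.07 0.076 275 x [-12.2   9.4] z [10.3 11.2 11.9]
0.076 0.083 2029 x [-24.   21.2] z [ 0.5 12.6 16.5]
0.083 0.09 6597 x [-34.7  34.7] z [-19.7  20.   39.3]
0.09 0.1 912 x [-26.6  22.7] z [-0.5 26.7 39.2]
((-1.4161663055419922, 12.420145034790039), (8.881316184997559, 45.92379379272461), 89.82640075683594) ytop 0.07865478864810593
```

View pics/w7.png

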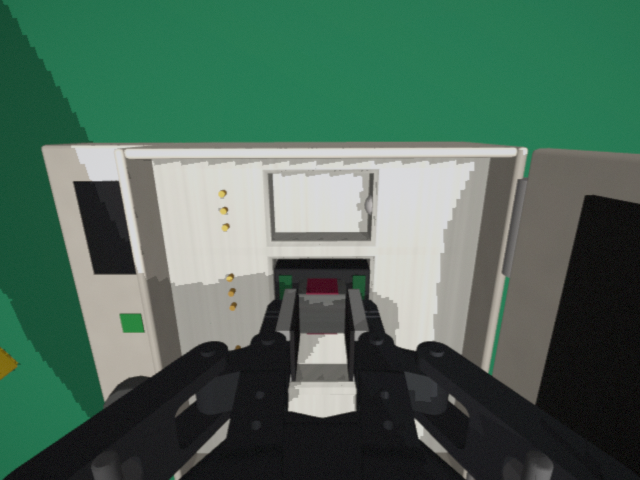

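{"fn": "arm_command", "kwargs": {
  "rows": [0,0.3,0,0,0,0,-1,0,0.5,0,0,0,0,-1,0,0.7,0,0,0,0,-1,0,0.8,0,0,0,0,-1,0,0.8,0,0,0,0,-1]
}}

```text
time: 8.85
ee_pos: [0.4918, 0.1425, 0.1209]
tcp_rot: [-90.0, -0.0, 82.7]
wrist_force: [-0.9, -1.8, -2.0]
opening: 0.02
```

```bash
python3 - <<'E'
from h import *
from grip import grip
o=st(); d=cam('wrist','w8'); grip(d,o)
E
```

```text
t 8.85 pos [0.4918 0.1425 0.1209] rot [-8.999e+01 -3.000e-02  8.275e+01] F [-0.91 -1.83 -1.97] open 0.02 q [ 16.1   0.3 -15.1  74.7   0.   23.4]
0.062 0.07 2201 x [-21.4  18.4] z [-8.6  5.4 11.7]
0.07 0.076 267 x [-12.1   9.3] z [10.4 11.2 11.9]
0.076 0.083 8925 x [-34.6  34.7] z [-21.6  16.1  39.2]
0.083 0.09 852 x [-26.7  22.5] z [-2.3 26.7 39.3]
0.09 0.1 2947 x [-26.7  22.4] z [10.2 32.3 39.9]
((0.006107330322265625, 24.000144958496094), (31.977285385131836, 69.98563385009766), 89.9788589477539) ytop 0.07885246721354015
```

{"fn": "arm_command", "kwargs": {
  "rows": [0,0.2,0,0,0,0,-1,0,0.3,0,0,0,0,-1,0,0.3,0,0,0,0,-1]
}}

```text
time: 9.15
ee_pos: [0.4918, 0.1425, 0.1208]
tcp_rot: [-90.1, -0.1, 82.7]
wrist_force: [-10.1, -4.7, 21.0]
opening: 0.0197
```

{"fn": "arm_command", "kwargs": {
  "rows": [0,0,0,0,0,0,-0.2,0,0,0,0,0,0,-0.2,0,0,0,0,0,0,-0.2,0,0,0,0,0,0,-0.2,0,-8,0,0,0,0,-0.2,0,-8,0,0,0,0,-0.2,0,-8,0,0,0,0,-0.2,0,-8,0,0,0,0,-0.2]
}}

```text
time: 9.82
ee_pos: [0.4929, 0.1429, 0.2005]
tcp_rot: [-90.2, -0.2, 82.8]
wrist_force: [0.4, 0.3, -1.2]
opening: 0.0342
```

```bash
python3 - <<'E'
from h import *
o=st(); d=cam('wrist','w9')
E
```

```text
t 9.82 pos [0.4929 0.1429 0.2005] rot [-90.22  -0.15  82.76] F [ 0.41  0.27 -1.23] open 0.0342 q [16.1 -1.1 -7.6 83.2  0.1 23.4]
```

View pics/w9.png

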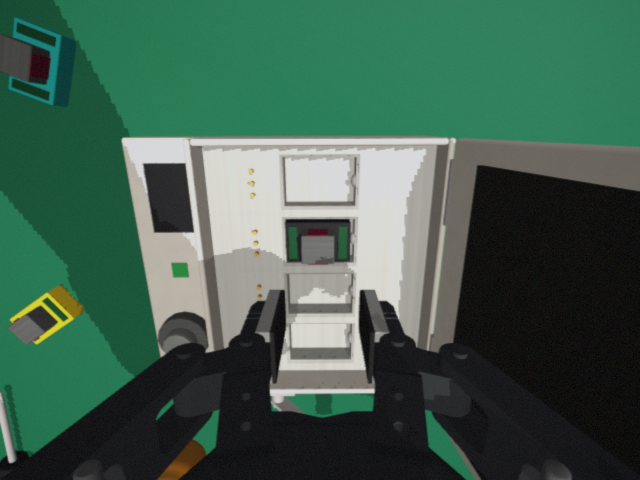

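```bash
python3 - <<'E'
from h import *
to(.4257,-.2265,.2,142.4)
P=cloud(cam('wrist'))
m=(abs(P[...,0]-.4907)<.012)&(abs(P[...,1]-.1405)<.021)
h,e=np.histogram(P[m][:,2],bins=np.arange(.02,.07,.002));print([(round(a,3),b) for a,b in zip(e,h) if b])
E
```

```text
shift [-37.46  -0.19   1.94] turn [  0.1 -59.6   0. ]
[(np.float64(0.04), np.int64(185)), (np.float64(0.042), np.int64(719)), (np.float64(0.044), np.int64(68)), (np.float64(0.046), np.int64(28)), (np.float64(0.048), np.int64(35)), (np.float64(0.05), np.int64(24)), (np.float64(0.052), np.int64(29)), (np.float64(0.054), np.int64(32)), (np.float64(0.056), np.int64(362)), (np.float64(0.058), np.int64(612)), (np.float64(0.06), np.int64(1))]
```

Module flush (body top at 42 mm, transformer top at 58 mm). Next the module at scene (232,295).

{"fn": "arm_command", "kwargs": {
  "rows": [-37.5,-1,1.9,0,-59.6,0,0,-37.5,-1,1.9,0,-59.6,0,0,-37.5,-1,1.9,0,-59.6,0,0,-37.5,-1,1.9,0,-59.6,0,0,-37.5,-1,1.9,0,-59.6,0,0,-37.5,-1,1.9,0,-59.6,0,0,-37.5,-1,1.9,0,-59.6,0,0,-37.5,-1,1.9,0,-59.6,0,0,-37.5,-1,1.9,0,-59.6,0,0,-37.5,-1,1.9,0,-59.6,0,0,-37.5,-1,1.9,0,-59.6,0,0,-37.5,-1,1.9,0,-59.6,0,0]
}}

```text
time: 10.92
ee_pos: [0.4246, -0.2292, 0.2063]
tcp_rot: [-90.0, -0.2, 142.1]
wrist_force: [-0.0, 0.8, -0.3]
opening: 0.0427
```

```bash
python3 - <<'E'
from h import *
from m import blobs
st()
d=cam('wrist','w10'); blobs(d)
E
```

```text
t 10.92 pos [ 0.4246 -0.2292  0.2063] rot [-90.01  -0.16 142.11] F [-0.05  0.76 -0.34] open 0.0427 q [-28.4  -5.  -10.7  84.5   0.  -80.5]
[204.  93.] 357 rect [ 426. -362.] [ 3.  44.7] 42.0 top None zmax 0.0248 col [212. 219. 221.]
[203. 109.] 306 rect [ 433.3 -354.8] [ 3.  44.2] 42.1 top None zmax 0.0246 col [215. 223. 224.]
[404. 132.] 2796 rect [ 329.6 -253.4] [30.2 46.3] 74.1 top [ 330.  -253.9] zmax 0.0365 col [120.  97. 121.]
[202. 124.] 335 rect [ 441.2 -348.1] [ 3.  44.4] 42.1 top None zmax 0.0244 col [213. 221. 223.]
[201. 139.] 364 rect [ 448.7 -341.1] [ 3.2 44.1] 42.0 top None zmax 0.0242 col [207. 215. 215.]
[ 56. 217.] 2851 rect [ 580.  -368.7] [31.8 47.2] 26.9 top [ 578.1 -368.1] zmax 0.0365 col [64. 68. 64.]
[322. 237.] 2232 rect [ 426.1 -227.6] [30.5 46.1] 52.0 top [ 425.5 -228.3] zmax 0.0358 col [103. 118.  93.]
[442. 278.] 1981 rect [ 369.  -136.5] [30.2 46.8] 15.7 top [ 368.9 -137.9] zmax 0.0359 col [165. 137. 167.]
[170. 311.] 200 rect [ 569.7 -254.8] [17.4 32.6] 10.0 top None zmax 0.0248 col [146. 158. 159.]
[523. 350.] 2019 rect [349.5 -33.7] [31.5 47.2] 61.8 top [349.9 -35.9] zmax 0.0363 col [128. 138.  67.]
[310. 400.] 1378 rect [ 536.4 -103.3] [31.4 46.4] 27.2 top [ 530.4 -108.2] zmax 0.0356 col [ 64. 146. 165.]
[154. 408.] 42 rect [ 660.4 -190.3] [13.4  3.7] 6.7 top None zmax 0.0168 col [222. 226. 226.]
[493. 414.] 48 rect [405.3  15.6] [2.5 5.4] 48.2 top None zmax 0.0247 col [128. 136. 141.]
[459. 455.] 1591 rect [457.1  36.6] [61.1 29.4] 89.6 top [454.9  32.1] zmax 0.033 col [139. 149. 154.]
```

View pics/w10.png

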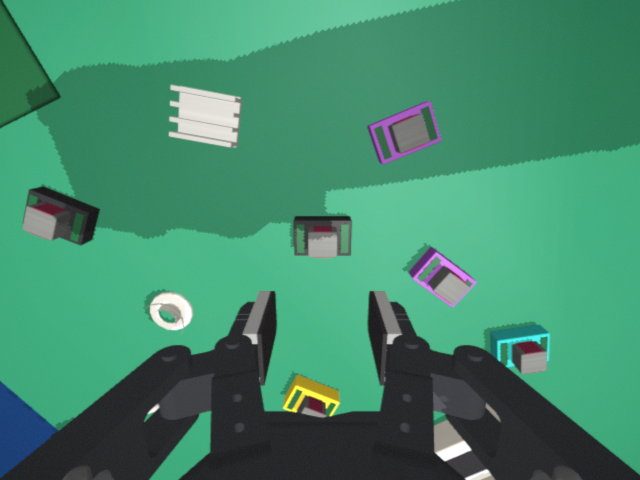

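```bash
python3 - <<'E'
from h import *
st()
to(.4250,-.2266,.0965,142.0)
E
```

```text
t 10.97 pos [ 0.4249 -0.2277  0.2065] rot [-90.03  -0.17 142.16] F [-0.1   0.14  0.27] open 0.0427 q [-28.2  -5.  -10.7  84.5   0.1 -80.4]
shift [ 0.03 11.   -0.09] turn [0.  0.2 0.2]
```

{"fn": "arm_command", "kwargs": {
  "rows": [0,11.1,-0.1,0,0.2,0,0,0,11.1,-0.1,0,0.2,0,0,0,11.1,-0.1,0,0.2,0,0,0,11.1,-0.1,0,0.2,0,0,0,11.1,-0.1,0,0.2,0,0]
}}

```text
time: 11.38
ee_pos: [0.4259, -0.2247, 0.0962]
tcp_rot: [-90.0, -0.2, 142.2]
wrist_force: [0.0, -0.3, 0.2]
opening: 0.0426
```

```bash
python3 - <<'E'
from h import *
st()
E
```

```text
t 11.38 pos [ 0.4259 -0.2247  0.0962] rot [-90.02  -0.2  142.22] F [ 0.03 -0.3   0.22] open 0.0426 q [-27.8  -3.  -21.   72.1   0.1 -80.1]
```

{"fn": "arm_command", "kwargs": {
  "rows": [-0.05,0,0.15,0,0,0,0,-0.05,0,0.15,0,0,0,0,-0.05,0,0.15,0,0,0,-1,-0.05,0,0.15,0,0,0,-1,-0.05,0,0.15,0,0,0,-1,-0.05,0,0.15,0,0,0,-1,-0.05,0,0.15,0,0,0,-1,-0.05,0,0.15,0,0,0,-1]
}}

```text
time: 12.05
ee_pos: [0.4264, -0.2281, 0.0987]
tcp_rot: [-90.1, 0.1, 142.1]
wrist_force: [-0.5, 0.8, 6.3]
opening: 0.0198
```

{"fn": "arm_command", "kwargs": {
  "rows": [0,-5,0,0,0,0,-1,0,-5,0,0,0,0,-1,0,-15,0,0,0,0,-1,0,-15,0,0,0,0,-1,0,-15,0,0,0,0,-1,0,-15,0,0,0,0,-1,0,-15,0,0,0,0,-1]
}}

```text
time: 12.63
ee_pos: [0.4262, -0.2282, 0.2486]
tcp_rot: [-90.1, 0.2, 142.1]
wrist_force: [-0.5, -0.1, -1.7]
opening: 0.0199
```

```bash
python3 - <<'E'
from h import *
from grip import grip
o=st(); d=cam('wrist','w11'); grip(d,o)
E
```

```text
t 12.63 pos [ 0.4262 -0.2282  0.2486] rot [-90.07   0.16 142.14] F [-0.54 -0.05 -1.73] open 0.0199 q [-28.2  -5.   -6.1  88.8   0.  -80.3]
0.062 0.07 2325 x [-20.9  18.6] z [-10.2   3.2  12.3]
0.07 0.076 260 x [-11.1   9.1] z [ 9.1  9.9 10.6]
0.076 0.083 1767 x [-23.5  21.5] z [ 0.9 11.  15.1]
0.083 0.09 491 x [-23.2  21.2] z [14.1 14.7 15.3]
0.09 0.1 281 x [-23.1  21.4] z [14.2 14.7 15.2]
((-0.9477519989013672, 11.736846923828125), (45.78819274902344, 7.396885871887207), 0.10845305770635605) ytop 0.08047437783677874
```

View pics/w11.png

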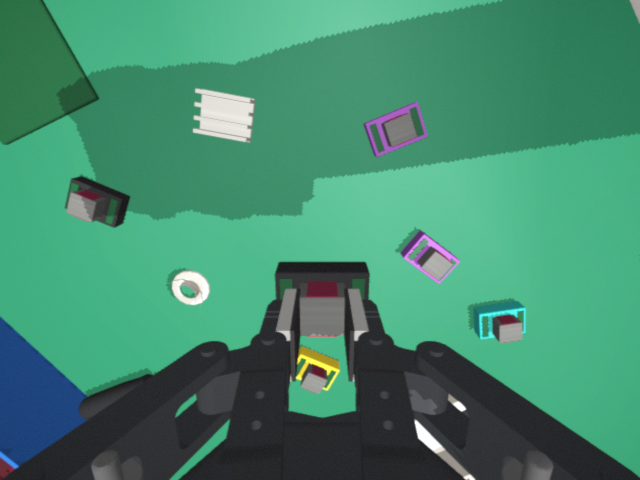

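```bash
python3 - <<'E'
from h import *
st();to(.4488,.1471,.2,82.8)
E
```

```text
t 12.68 pos [ 0.4258 -0.2279  0.2471] rot [-9.0050e+01  2.0000e-02  1.4214e+02] F [-0.25  0.55 -1.06] open 0.0198 q [-28.2  -5.   -6.2  88.8   0.  -80.3]
shift [ 21.2    4.73 -31.02] turn [ 0.1 59.3  0. ]
```

{"fn": "arm_command", "kwargs": {
  "rows": [21.2,4.7,-31.0,0,59.3,0,-1,21.2,4.7,-31.0,0,59.3,0,-1,21.2,4.7,-31.0,0,59.3,0,-1,21.2,4.7,-31.0,0,59.3,0,-1,21.2,4.7,-31.0,0,59.3,0,-1,21.2,4.7,-31.0,0,59.3,0,-1,21.2,4.7,-31.0,0,59.3,0,-1,21.2,4.7,-31.0,0,59.3,0,-1,21.2,4.7,-31.0,0,59.3,0,-1,21.2,4.7,-31.0,0,59.3,0,-1,21.2,4.7,-31.0,0,59.3,0,-1,21.2,4.7,-31.0,0,59.3,0,-1]
}}

```text
time: 13.68
ee_pos: [0.4476, 0.1499, 0.1979]
tcp_rot: [-89.8, 0.0, 83.0]
wrist_force: [-0.1, -0.5, -1.1]
opening: 0.0196
```

{"fn": "arm_command", "kwargs": {
  "rows": [0,0,0,0,0,0,-1,0,0,0,0,0,0,-1]
}}

```text
time: 13.85
ee_pos: [0.4482, 0.1465, 0.1994]
tcp_rot: [-89.9, 0.0, 82.9]
wrist_force: [0.4, -0.1, -0.3]
opening: 0.0198
```

```bash
python3 - <<'E'
from h import *
from grip import grip
o=st(); d=cam('wrist','w12'); grip(d,o)
to(.4488,.1471,.15,82.8)
E
```

```text
t 13.85 pos [0.4482 0.1465 0.1994] rot [-8.992e+01  1.000e-02  8.287e+01] F [ 0.36 -0.07 -0.33] open 0.0198 q [ 18.1  -6.5 -12.8  83.7   0.   25.2]
0.062 0.07 2313 x [-21.4  17.9] z [-11.5   2.2  11.1]
0.07 0.076 255 x [-11.7   8.7] z [8.1 8.7 9.4]
0.076 0.083 1776 x [-23.9  21.2] z [-0.3  9.8 13.9]
0.083 0.09 485 x [-23.4  20.9] z [13.  13.5 14.1]
0.09 0.1 279 x [-23.7  21. ] z [12.9 13.5 14. ]
((-1.2321434020996094, 11.0529203414917), (6.244400501251221, 45.770015716552734), 89.69339752197266) ytop 0.08047776132963826
shift [ 0.09  4.97 -0.04] turn [-0.  0.  0.]
```

View pics/w12.png

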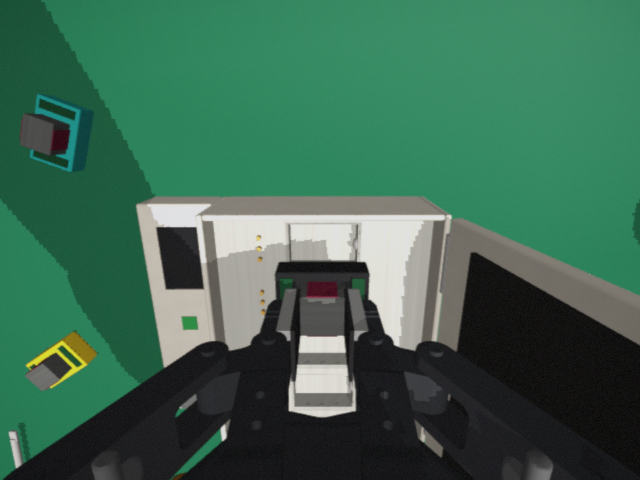

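{"fn": "arm_command", "kwargs": {
  "rows": [0.1,5.0,0.05,0,0,0,-1,0.1,5.0,0.05,0,0,0,-1,0.1,5.0,0.05,0,0,0,-1,0.1,5.0,0.05,0,0,0,-1,0.1,5.0,0.05,0,0,0,-1]
}}

```text
time: 14.32
ee_pos: [0.4488, 0.1478, 0.152]
tcp_rot: [-90.1, -0.1, 82.8]
wrist_force: [-0.7, -0.1, -0.2]
opening: 0.0199
```

```bash
python3 - <<'E'
from h import *
from grip import grip
o=st(); d=cam('wrist','w13'); grip(d,o)
to(.4478,.1476,.135,82.8)
import jig;jig.jig(d)
E
```

```text
t 14.32 pos [0.4488 0.1478 0.152 ] rot [-9.009e+01 -9.000e-02  8.281e+01] F [-0.68 -0.12 -0.17] open 0.0199 q [ 18.2  -6.  -17.6  78.3   0.   25.4]
0.062 0.07 2313 x [-21.   18.3] z [-11.5   2.1  11. ]
0.07 0.076 253 x [-11.5   8.7] z [7.9 8.7 9.3]
0.076 0.083 1771 x [-23.9  21.1] z [-0.3  9.8 13.9]
0.083 0.09 1682 x [-33.9  34.3] z [13.1 26.8 29.4]
0.09 0.1 1067 x [-34.1  34. ] z [13.1 29.1 29.5]
((-1.3006839752197266, 11.07774829864502), (45.56154251098633, 6.18886137008667), 0.10405705124139786) ytop 0.08049556286361464
shift [-0.06  1.71  0.11] turn [0.1 0.  0.1]
[(np.float64(0.0), np.int64(16081)), (np.float64(0.002), np.int64(1922)), (np.float64(0.004), np.int64(223)), (np.float64(0.006), np.int64(242)), (np.float64(0.008), np.int64(225)), (np.float64(0.01), np.int64(235)), (np.float64(0.012), np.int64(259)), (np.float64(0.014), np.int64(251)), (np.float64(0.016), np.int64(252)), (np.float64(0.018), np.int64(260)), (np.float64(0.02), np.int64(292)), (np.float64(0.022), np.int64(1251)), (np.float64(0.024), np.int64(2158)), (np.float64(0.026), np.int64(431)), (np.float64(0.028), 
[... 363 characters left out ...]
np.int64(665)), (np.float64(0.05), np.int64(666)), (np.float64(0.052), np.int64(713)), (np.float64(0.054), np.int64(740)), (np.float64(0.056), np.int64(1256)), (np.float64(0.058), np.int64(1647)), (np.float64(0.06), np.int64(954)), (np.float64(0.062), np.int64(2564)), (np.float64(0.064), np.int64(2303)), (np.float64(0.066), np.int64(345)), (np.float64(0.068), np.int64(379)), (np.float64(0.07), np.int64(1190)), (np.float64(0.072), np.int64(773)), (np.float64(0.074), np.int64(481)), (np.float64(0.076), np.int64(471))]
pit [180. 266.] 9313 [424.8 104.9] [103.  224.8] 22.1 0.0293
pit [320. 253.] 1401 [442.2 146.5] [49.5 13.7] 83.8 0.0245
pit [321. 387.] 2030 [538.8 135. ] [46.6 22.1] 82.8 0.0258
```

View pics/w13.png

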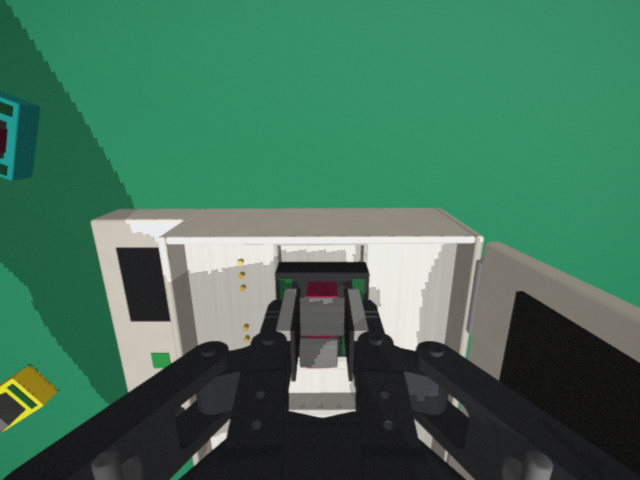

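{"fn": "arm_command", "kwargs": {
  "rows": [-0.05,0.8,0.1,0,0,0,-1,-0.05,1.3,0.1,0,0,0,-1,-0.05,1.6,0.1,0,0,0,-1,-0.05,1.9,0.1,0,0,0,-1,-0.05,1.9,0.1,0,0,0,-1]
}}

```text
time: 14.78
ee_pos: [0.4469, 0.1475, 0.1306]
tcp_rot: [-90.0, 0.0, 82.8]
wrist_force: [-0.5, -2.2, -1.8]
opening: 0.0199
```

```bash
python3 - <<'E'
from h import *
from grip import grip
o=st(); d=cam('wrist','w14'); grip(d,o)
E
```

```text
t 14.78 pos [0.4469 0.1475 0.1306] rot [-8.996e+01  1.000e-02  8.285e+01] F [-0.54 -2.15 -1.77] open 0.0199 q [ 18.3  -5.6 -19.7  76.    0.   25.4]
0.062 0.07 3963 x [-33.3  33.4] z [-11.1   8.8  27.4]
0.07 0.076 958 x [-34.1  34. ] z [ 8.2 26.9 27.6]
0.076 0.083 2528 x [-32.5  32.6] z [-0.1 11.8 27.4]
0.083 0.09 3277 x [-34.7  34.7] z [-29.6   8.2  27.4]
0.09 0.1 1086 x [-33.7  34. ] z [-29.8  27.   27.5]
((0.012378692626953125, 17.829326629638672), (69.83708953857422, 19.67945098876953), 0.10402087867259979) ytop 0.08038744885121459
```

View pics/w14.png

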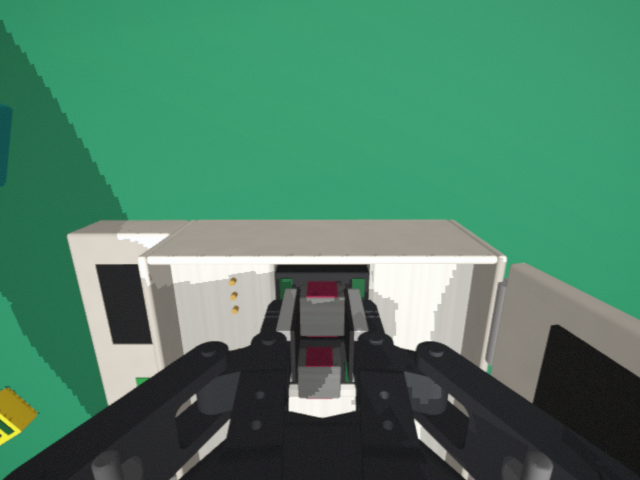

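Module is in pocket 0's mouth (block at 322,285, aligned). Press home.

{"fn": "arm_command", "kwargs": {
  "rows": [0,0.3,0,0,0,0,-1,0,0.6,0,0,0,0,-1,0,0.8,0,0,0,0,-1,0,1.0,0,0,0,0,-1,0,1.1,0,0,0,0,-1,0,1.1,0,0,0,0,-1]
}}

```text
time: 15.33
ee_pos: [0.4472, 0.1477, 0.1226]
tcp_rot: [-90.1, -0.1, 82.8]
wrist_force: [-9.5, -5.1, 21.4]
opening: 0.0196
```

{"fn": "arm_command", "kwargs": {
  "rows": [0,-0.1,0,0,0,0,-0.2,0,-0.1,0,0,0,0,-0.2,0,-0.1,0,0,0,0,-0.2,0,-0.1,0,0,0,0,-0.2,0,-8,0,0,0,0,-0.2,0,-8,0,0,0,0,-0.2,0,-8,0,0,0,0,-0.2,0,-8,0,0,0,0,-0.2]
}}

```text
time: 16.0
ee_pos: [0.4481, 0.148, 0.2022]
tcp_rot: [-90.2, -0.1, 82.9]
wrist_force: [-0.6, -0.2, -0.5]
opening: 0.0339
```

```bash
python3 - <<'E'
from h import *
o=st(); d=cam('wrist','w15')
P=cloud(d)
for x,y in((.4487,.1463),(.4907,.141)):
    m=(abs(P[...,0]-x)<.012)&(abs(P[...,1]-y)<.021)
    h,e=np.histogram(P[m][:,2],bins=np.arange(.02,.07,.002));print([(round(a,3),b) for a,b in zip(e,h) if b>20])
to(.58,-.3685,.2,116.8)
d=cam('top','t2')
from m import blobs
blobs(d)
E
```

```text
t 16.0 pos [0.4481 0.148  0.2022] rot [-90.19  -0.15  82.85] F [-0.57 -0.22 -0.47] open 0.0339 q [ 18.3  -6.7 -12.7  83.8   0.   25.4]
[(np.float64(0.04), np.int64(188)), (np.float64(0.042), np.int64(684)), (np.float64(0.044), np.int64(54)), (np.float64(0.046), np.int64(29)), (np.float64(0.048), np.int64(21)), (np.float64(0.05), np.int64(32)), (np.float64(0.052), np.int64(28)), (np.float64(0.054), np.int64(32)), (np.float64(0.056), np.int64(365)), (np.float64(0.058), np.int64(579))]
[(np.float64(0.04), np.int64(175)), (np.float64(0.042), np.int64(592)), (np.float64(0.044), np.int64(52)), (np.float64(0.046), np.int64(39)), (np.float64(0.048), np.int64(38)), (np.float64(0.05), np.int64(38)), (np.float64(0.052), np.int64(38)), (np.float64(0.054), np.int64(41)), (np.float64(0.056), np.int64(326)), (np.float64(0.058), np.int64(496))]
shift [-4.958e+01  1.000e-02 -1.958e+01] turn [  0.1 -33.9   0.1]
[369. 192.] 231 rect [ 678.9 -192.8] [ 25.  147.6] 77.0 top [ 725.4 -201.8] zmax 0.031 col [49. 52. 42.]
[313. 191.] 58 rect [707.8 -28.6] [45.5 29.6] 86.7 top [703.  -28.1] zmax 0.0499 col [56
[... 253 characters left out ...]
] [ 41.4 177.3] 87.6 top [511.6  82.6] zmax 0.0493 col [161. 165. 157.]
[292. 261.] 1147 rect [496.9  34.1] [ 55.4 184.2] 83.0 top [494.4  35. ] zmax 0.0499 col [174. 184. 183.]
[337. 248.] 159 rect [535.6 -99.4] [29.5 45.7] 26.7 top [535.6 -99.5] zmax 0.0418 col [ 96. 137. 120.]
[420. 281.] 112 rect [ 436.7 -348.4] [35.  44.5] 43.0 top [ 440.3 -351.9] zmax 0.0281 col [161. 162. 152.]
[348. 304.] 162 rect [ 367.8 -133.1] [30.5 45.5] 16.0 top [ 368.1 -133. ] zmax 0.0432 col [116.  98. 102.]
[314. 310.] 162 rect [350.1 -31.6] [29.8 49.4] 61.9 top [348.8 -30.8] zmax 0.039 col [88. 94. 57.]
[388. 317.] 166 rect [ 328.4 -251.1] [32.7 46.9] 77.7 top [ 328.8 -250.8] zmax 0.0415 col [108.  89.  98.]
```

View pics/w15.png

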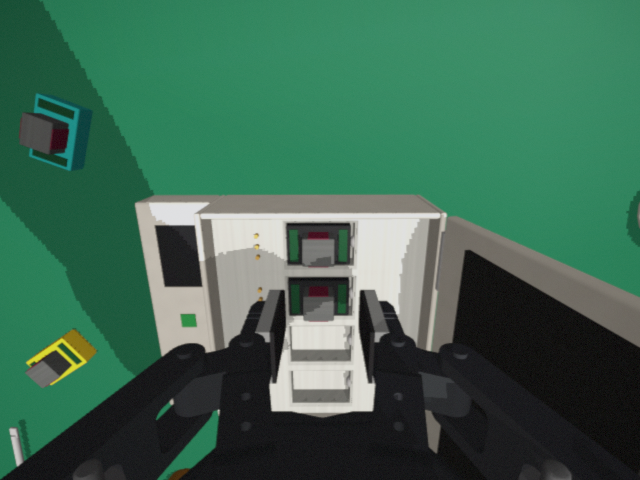

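Both modules flush in pockets 0 and 1 (pixels 319,248 and 318,302). Next module at top (425,233); the path is clear at this height.

{"fn": "arm_command", "kwargs": {
  "rows": [-49.6,0,-19.6,0,-33.9,0,0,-49.6,0,-19.6,0,-33.9,0,0,-49.6,0,-19.6,0,-33.9,0,0,-49.6,0,-19.6,0,-33.9,0,0,-49.6,0,-19.6,0,-33.9,0,0,-49.6,0,-19.6,0,-33.9,0,0,-49.6,0,-19.6,0,-33.9,0,0,-49.6,0,-19.6,0,-33.9,0,0,-49.6,0,-19.6,0,-33.9,0,0,-49.6,0,-19.6,0,-33.9,0,0,-49.6,0,-19.6,0,-33.9,0,0,-49.6,0,-19.6,0,-33.9,0,0]
}}

```text
time: 17.1
ee_pos: [0.5645, -0.3117, 0.1979]
tcp_rot: [-90.0, -0.2, 116.7]
wrist_force: [-0.4, 0.3, 1.2]
opening: 0.0424
```

{"fn": "arm_command", "kwargs": {
  "rows": [-4,0,-1.3,0,0,0,0,-4,0,-1.3,0,0,0,0,-4,0,-1.3,0,0,0,0,-4,0,-1.3,0,0,0,0]
}}

```text
time: 17.43
ee_pos: [0.594, -0.3393, 0.1977]
tcp_rot: [-89.9, -0.2, 116.7]
wrist_force: [-0.4, 0.3, 0.3]
opening: 0.0427
```

```bash
python3 - <<'E'
from h import *
from m import blobs
st()
d=cam('wrist','w16'); blobs(d)
to(.58,-.3685,.2,116.8)
E
```

```text
t 17.43 pos [ 0.594  -0.3393  0.1977] rot [-89.92  -0.21 116.74] F [-0.37  0.29  0.29] open 0.0427 q [-29.8  23.2  20.1  87.1   0.1 -56.5]
[388.   4.] 241 rect [ 433.8 -368.5] [ 3.6 24.7] 34.4 top None zmax 0.0244 col [110. 115. 116.]
[414.  13.] 713 rect [ 433.6 -354.9] [ 3.6 44.6] 42.2 top None zmax 0.0249 col [184. 193. 193.]
[417.  31.] 633 rect [ 441.4 -347.9] [ 3.6 44.7] 42.2 top None zmax 0.0244 col [202. 209. 210.]
[420.  48.] 548 rect [ 449.  -341.2] [ 3.4 44.2] 41.8 top None zmax 0.0243 col [205. 213. 214.]
[295. 204.] 2496 rect [ 580.5 -368.9] [30.5 46.1] 28.0 top [ 579.7 -369.1] zmax 0.0363 col [ 75. 101.  80.]
[416. 258.] 54 rect [ 575.7 -267.9] [ 7.4 29.3] 73.4 top None zmax 0.0244 col [196. 204. 208.]
[420. 260.] 97 rect [ 577.6 -259.5] [ 6.9 18.6] 68.2 top None zmax 0.0188 col [145. 156. 155.]
[609. 301.] 2451 rect [ 537.  -103.8] [30.8 47.1] 27.3 top [ 537.2 -106. ] zmax 0.0357 col [ 66. 146. 152.]
[475. 337.] 167 rect [ 618.3 -179.8] [ 7.4 21. ] 77.1 top None zmax 0.0165 col [231. 235. 233.]
[377. 407.] 44 rect [ 721.8 -218.8] [ 2.4 12.7] 74.0 top None zmax 0.0178 col [30. 29. 27.]
shift [-2.03 -0.09  2.58] turn [-0.  -0.   0.1]
```

View pics/w16.png

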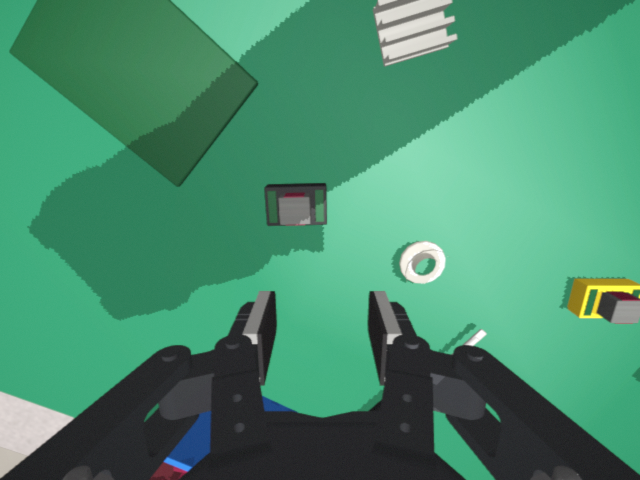

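```bash
python3 - <<'E'
from h import *
to(.5800,-.3677,.15,117.3)
E
```

```text
shift [-1.97  4.91  2.54] turn [-0.  -0.5  0.1]
```

{"fn": "arm_command", "kwargs": {
  "rows": [-2.0,4.9,2.5,0,-0.5,0,0,-2.0,4.9,2.5,0,-0.5,0,0,-2.0,4.9,2.5,0,-0.5,0,0,-2.0,4.9,2.5,0,-0.5,0,0,-2.0,4.9,2.5,0,-0.5,0,0]
}}

```text
time: 17.9
ee_pos: [0.5815, -0.3677, 0.1533]
tcp_rot: [-90.1, 0.1, 117.3]
wrist_force: [0.6, -0.1, -0.2]
opening: 0.0426
```

```bash
python3 - <<'E'
from h import *
from m import blobs
st()
d=cam('wrist'); blobs(d,(.55,.62,-.42,-.32))
to(.5800,-.3677,.0975,117.3)
E
```

```text
t 17.9 pos [ 0.5815 -0.3677  0.1533] rot [-9.0120e+01  8.0000e-02  1.1729e+02] F [ 0.63 -0.1  -0.16] open 0.0426 q [-32.3  23.6  15.8  82.    0.1 -59.6]
[323. 255.] 3439 rect [ 580.2 -368.8] [30.4 46.2] 28.3 top [ 579.4 -369.4] zmax 0.0367 col [ 77. 101.  83.]
shift [0.11 5.6  0.17] turn [ 0.1  0.  -0.1]
```

{"fn": "arm_command", "kwargs": {
  "rows": [0.05,5.2,0.1,0,-0.6,0,0,0.05,5.2,0.1,0,-0.6,0,0,0.05,5.2,0.1,0,-0.6,0,0,0.05,5.2,0.1,0,-0.6,0,0]
}}

```text
time: 18.28
ee_pos: [0.5802, -0.3681, 0.0997]
tcp_rot: [-90.0, -0.1, 117.9]
wrist_force: [0.8, -0.3, 2.2]
opening: 0.0423
```

```bash
python3 - <<'E'
from h import *
st()
to(.5800,-.3677,.0975,117.8)
E
```

```text
t 18.28 pos [ 0.5802 -0.3681  0.0997] rot [-9.0020e+01 -6.0000e-02  1.1787e+02] F [ 0.75 -0.34  2.17] open 0.0423 q [-32.4  24.5  11.1  76.6   0.  -60.3]
shift [ 0.05  0.22 -0.  ] turn [0.  0.1 0.1]
```

{"fn": "arm_command", "kwargs": {
  "rows": [0,0.15,0,0,0,0,0,0,0.15,0,0,0,0,-1,0,0.15,0,0,0,0,-1,0,0.15,0,0,0,0,-1,0,0.15,0,0,0,0,-1,0,0.15,0,0,0,0,-1,0,0.15,0,0,0,0,-1]
}}

```text
time: 18.87
ee_pos: [0.5807, -0.369, 0.0993]
tcp_rot: [-90.1, 0.1, 117.8]
wrist_force: [0.2, -0.1, 5.7]
opening: 0.0195
```

{"fn": "arm_command", "kwargs": {
  "rows": [0,-5,0,0,0,0,-1,0,-5,0,0,0,0,-1,0,-13,0,0,0,0,-1,0,-13,0,0,0,0,-1,0,-13,0,0,0,0,-1,0,-13,0,0,0,0,-1,0,-13,0,0,0,0,-1]
}}

```text
time: 19.45
ee_pos: [0.5801, -0.3689, 0.2276]
tcp_rot: [-90.1, 0.0, 117.8]
wrist_force: [-0.5, 0.7, -1.2]
opening: 0.0196
```

```bash
python3 - <<'E'
from h import *
from grip import grip
o=st(); d=cam('wrist','w17'); grip(d,o)
to(.5323,.137,.21,82.8)
E
```

```text
t 19.45 pos [ 0.5801 -0.3689  0.2276] rot [-90.05   0.   117.85] F [-0.49  0.73 -1.2 ] open 0.0196 q [-32.5  23.7  24.1  90.4   0.  -60.3]
0.062 0.07 2298 x [-21.1  18.3] z [-10.1   3.3  11.8]
0.07 0.076 263 x [-11.8   9.1] z [ 9.5 10.2 10.8]
0.076 0.083 1828 x [-23.9  21.2] z [ 0.1 10.8 15.4]
0.083 0.09 485 x [-23.7  20.9] z [14.5 15.1 15.6]
0.09 0.1 335 x [-23.5  20.8] z [14.6 15.1 15.6]
((-1.2482357025146484, 11.830699920654297), (7.6474738121032715, 45.62413024902344), 89.99874114990234) ytop 0.08111593259609721
shift [ 46.93   1.72 -19.41] turn [-0.  35.   0.1]
```

View pics/w17.png

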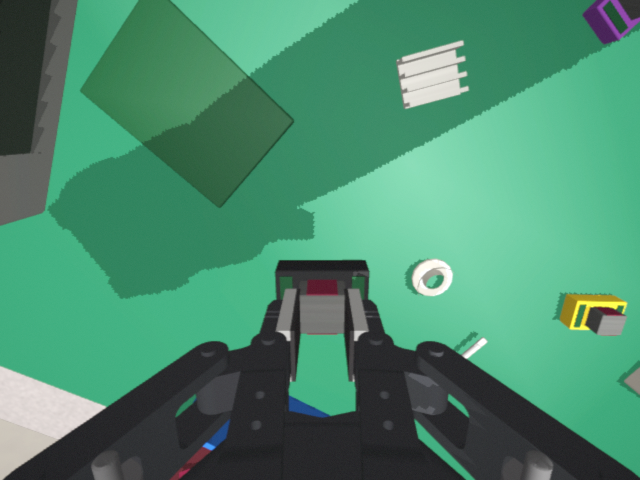

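{"fn": "arm_command", "kwargs": {
  "rows": [46.9,1.7,-19.4,0,35.0,0,-1,46.9,1.7,-19.4,0,35.0,0,-1,46.9,1.7,-19.4,0,35.0,0,-1,46.9,1.7,-19.4,0,35.0,0,-1,46.9,1.7,-19.4,0,35.0,0,-1,46.9,1.7,-19.4,0,35.0,0,-1,46.9,1.7,-19.4,0,35.0,0,-1,46.9,1.7,-19.4,0,35.0,0,-1,46.9,1.7,-19.4,0,35.0,0,-1,46.9,1.7,-19.4,0,35.0,0,-1,46.9,1.7,-19.4,0,35.0,0,-1,46.9,1.7,-19.4,0,35.0,0,-1]
}}

```text
time: 20.5
ee_pos: [0.5321, 0.13, 0.2095]
tcp_rot: [-89.9, -0.0, 82.8]
wrist_force: [1.3, -0.0, -0.1]
opening: 0.0199
```

```bash
python3 - <<'E'
from h import *
st()
to(.5323,.137,.2,82.8)
E
```

```text
t 20.5 pos [0.5321 0.13   0.2095] rot [-89.89  -0.    82.84] F [ 1.31 -0.03 -0.06] open 0.0199 q [13.7  3.9 -1.5 84.7  0.  20.9]
shift [0.7  0.95 0.06] turn [-0.1  0.   0. ]
```

{"fn": "arm_command", "kwargs": {
  "rows": [0,2,0,0,0,0,-1,0,2,0,0,0,0,-1,0,2,0,0,0,0,-1,0,2,0,0,0,0,-1]
}}

```text
time: 20.83
ee_pos: [0.5331, 0.1273, 0.1908]
tcp_rot: [-89.9, -0.0, 82.8]
wrist_force: [0.2, 0.3, 0.2]
opening: 0.0196
```

```bash
python3 - <<'E'
from h import *
from grip import grip
import jig
o=st(); d=cam('wrist','w18'); grip(d,o); jig.jig(d)
E
```

```text
t 20.83 pos [0.5331 0.1273 0.1908] rot [-8.994e+01 -1.000e-02  8.279e+01] F [0.24 0.26 0.24] open 0.0196 q [13.4  4.  -3.5 82.6  0.  20.6]
0.062 0.07 2291 x [-21.   18.5] z [-10.9   2.6  11. ]
0.07 0.076 262 x [-11.8   9. ] z [ 8.6  9.5 10.2]
0.076 0.083 1811 x [-24.   21.1] z [-0.6 10.  14.6]
0.083 0.09 505 x [-23.8  20.8] z [13.7 14.3 14.8]
0.09 0.1 324 x [-23.5  20.7] z [13.7 14.3 14.8]
((-1.3772697448730469, 11.423933982849121), (45.61211013793945, 6.8354668617248535), 0.003293827874585986) ytop 0.08097011096497067
[(np.float64(0.0), np.int64(11379)), (np.float64(0.002), np.int64(1912)), (np.float64(0.022), np.int64(923)), (np.float64(0.024), np.int64(1715)), (np.float64(0.028), np.int64(1591)), (np.float64(0.03), np.int64(7668)), (np.float64(0.032), np.int64(782)), (np.float64(0.034), np.int64(201)), (np.float64(0.036), np.int64(323)), (np.float64(0.038), np.int64(426)), (np.float64(0.04), np.int64(16985)), (np.float64(0.042), np.int64(30621)), (np.float64(0.044), np.int64(1372)), (np.float64(0.046), np.int64(1141)), (np.float64(0.048), np.int64(1054)), (np.float64(0.05), np.int64(1219)), (np.float64(0.052), np.int64(1364)), (np.float64(0.054), np.int64(1041)), (np.float64(0.056), np.int64(2023)), (np.float64(0.058), np.int64(2787)), (np.float64(0.06), np.int64(1141)), (np.float64(0.062), np.int64(3482)), (np.float64(0.064), np.int64(3228)), (np.float64(0.066), np.int64(362)), (np.float64(0.068), np.int64(323)), (np.float64(0.07), np.int64(167)), (np.float64(0.072), np.int64(545)), (np.float64(0.074), np.int64(743)), (np.float64(0.076), np.int64(778))]
pit [173. 158.] 9420 [477.8  33.4] [ 38.5 144.6] 85.3 0.0308
pit [359.  94.] 134 [438.6 151.5] [40.6 12.5] 82.2 0.0293
pit [347. 141.] 211 [458.5 144.6] [49.3 13. ] 82.9 0.0272
pit [345. 163.] 205 [481.1 141.7] [49.2 12.1] 83.2 0.0268
pit [335. 241.] 2483 [533.6 135.2] [49.3 30.7] 83.0 0.0245
pit [207. 320.] 248 [579.3  28.9] [16.3 19.1] 82.4 0.0303
```

View pics/w18.png

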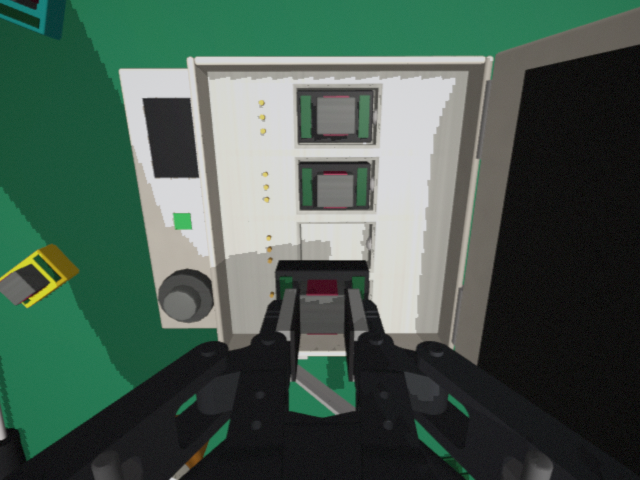

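{"fn": "arm_command", "kwargs": {
  "rows": [0.97,3.5,0.2,0,0,0,-1,0.97,3.5,0.2,0,0,0,-1,0.97,3.5,0.2,0,0,0,-1,0.97,3.5,0.2,0,0,0,-1]
}}

```text
time: 21.22
ee_pos: [0.5328, 0.1373, 0.1573]
tcp_rot: [-90.0, -0.0, 82.8]
wrist_force: [0.6, 0.4, -1.1]
opening: 0.0197
```

```bash
python3 - <<'E'
from h import *
from grip import grip
o=st(); d=cam('wrist','w19'); grip(d,o)
to(.532,.1372,.132,82.8)
E
```

```text
t 21.22 pos [0.5328 0.1373 0.1573] rot [-9.003e+01 -5.000e-02  8.280e+01] F [ 0.59  0.41 -1.1 ] open 0.0197 q [14.4  4.6 -6.5 78.8  0.  21.6]
0.062 0.07 2292 x [-20.8  18.8] z [-10.8   2.7  11. ]
0.07 0.076 263 x [-11.9   9. ] z [ 8.7  9.5 10.1]
0.076 0.083 1827 x [-24.   21.1] z [-0.6 10.1 14.5]
0.083 0.09 502 x [-23.7  20.9] z [13.5 14.3 14.9]
0.09 0.1 898 x [-23.   19.9] z [13.7 34.1 39.9]
((-1.5282611846923828, 11.476007461547852), (6.925031661987305, 45.585411071777344), 89.9761734008789) ytop 0.08097663031060863
shift [-0.04  2.57  0.1 ] turn [ 0.1 -0.   0.1]
```

View pics/w19.png

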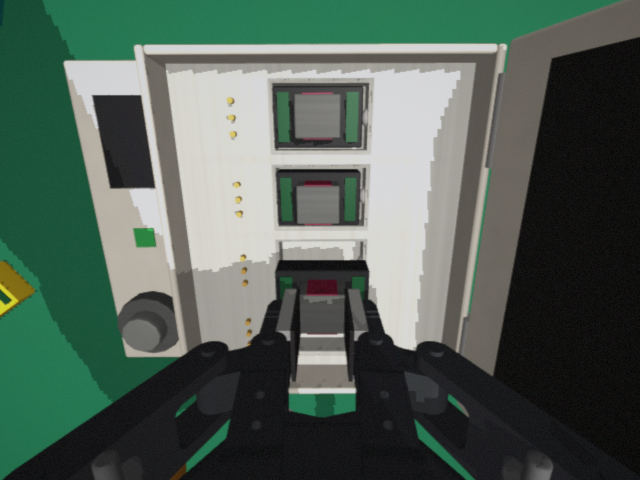

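{"fn": "arm_command", "kwargs": {
  "rows": [-0.02,1.2,0.05,0,0,0,-1,-0.02,1.7,0.05,0,0,0,-1,-0.02,2.1,0.05,0,0,0,-1,-0.02,2.5,0.05,0,0,0,-1,-0.02,2.5,0.05,0,0,0,-1]
}}

```text
time: 21.68
ee_pos: [0.5316, 0.1376, 0.1301]
tcp_rot: [-89.9, 0.0, 82.8]
wrist_force: [-0.4, -2.1, -1.4]
opening: 0.0201
```

```bash
python3 - <<'E'
from h import *
o=st(); d=cam('wrist','w20')
E
```

```text
t 21.68 pos [0.5316 0.1376 0.1301] rot [-8.994e+01  2.000e-02  8.284e+01] F [-0.43 -2.13 -1.35] open 0.0201 q [14.5  5.1 -9.  75.9  0.  21.7]
```

View pics/w20.png

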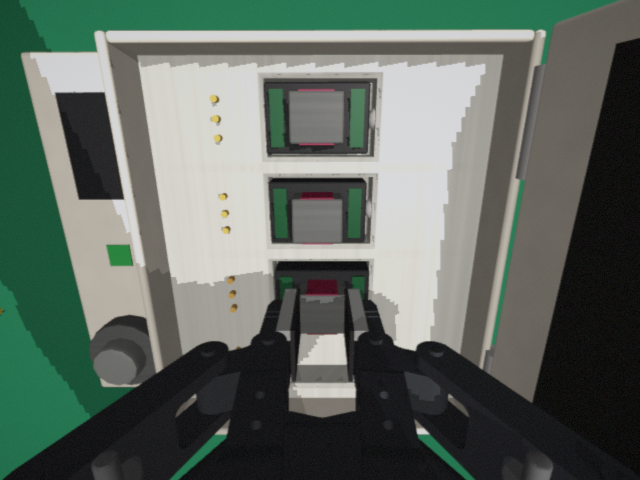

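In the pocket mouth; pressing home.

{"fn": "arm_command", "kwargs": {
  "rows": [0,0.3,0,0,0,0,-1,0,0.6,0,0,0,0,-1,0,0.8,0,0,0,0,-1,0,1.0,0,0,0,0,-1,0,1.0,0,0,0,0,-1,0,1.0,0,0,0,0,-1]
}}

```text
time: 22.23
ee_pos: [0.5321, 0.1379, 0.1232]
tcp_rot: [-90.1, -0.1, 82.8]
wrist_force: [-7.3, -3.8, 17.3]
opening: 0.02
```

{"fn": "arm_command", "kwargs": {
  "rows": [0,-0.1,0,0,0,0,-0.2,0,-0.1,0,0,0,0,-0.2,0,-0.1,0,0,0,0,-0.2,0,-0.1,0,0,0,0,-0.2,0,-8,0,0,0,0,-0.2,0,-8,0,0,0,0,-0.2,0,-8,0,0,0,0,-0.2,0,-8,0,0,0,0,-0.2]
}}

```text
time: 22.9
ee_pos: [0.5329, 0.1383, 0.2033]
tcp_rot: [-90.2, -0.1, 82.9]
wrist_force: [-0.6, -0.1, -0.4]
opening: 0.0342
```

{"fn": "arm_command", "kwargs": {
  "rows": [0,-9,0,0,0,0,-0.2,0,-9,0,0,0,0,-0.2,-10,-16,0,0,0,0,-0.2,-10,-16,0,0,0,0,-0.2,-10,-16,0,0,0,0,-0.2,-10,-16,0,0,0,0,-0.2,-10,-16,0,0,0,0,-0.2,-10,-16,0,0,0,0,-0.2]
}}

```text
time: 23.57
ee_pos: [0.5197, 0.0386, 0.3595]
tcp_rot: [-89.9, -0.0, 82.8]
wrist_force: [-1.1, 0.1, -0.3]
opening: 0.034
```

```bash
python3 - <<'E'
from h import *
o=st(); d=cam('wrist','w21')
P=cloud(d)
for x,y in((.4487,.1463),(.4905,.141),(.5323,.1357)):
    m=(abs(P[...,0]-x)<.012)&(abs(P[...,1]-y)<.021)
    h,e=np.histogram(P[m][:,2],bins=np.arange(.02,.07,.002));print([(round(a,3),b) for a,b in zip(e,h) if b>20])
for n in('wrist','scene','top'):
    d=cam(n,n+'_b')
    for r in models.spot_point('module0_centre',n): print(n,r)
E
```

```text
t 23.57 pos [0.5197 0.0386 0.3595] rot [-8.990e+01 -4.000e-02  8.281e+01] F [-1.06  0.05 -0.3 ] open 0.034 q [4.200e+00 2.700e+00 1.390e+01 1.013e+02 1.000e-01 1.140e+01]
[(np.float64(0.04), np.int64(116)), (np.float64(0.042), np.int64(264)), (np.float64(0.044), np.int64(24)), (np.float64(0.056), np.int64(201)), (np.float64(0.058), np.int64(236))]
[(np.float64(0.04), np.int64(108)), (np.float64(0.042), np.int64(244)), (np.float64(0.054), np.int64(27)), (np.float64(0.056), np.int64(186)), (np.float64(0.058), np.int64(199))]
[(np.float64(0.04), np.int64(90)), (np.float64(0.042), np.int64(225)), (np.float64(0.056), np.int64(184)), (np.float64(0.058), np.int64(172))]
wrist {'location': [402.9, 202.6], 'conf': 0.9}
scene {'location': [259.6, 342.5], 'conf': 0.57}
scene {'location': [363.4, 237.8], 'conf': 0.52}
```

View pics/w21.png

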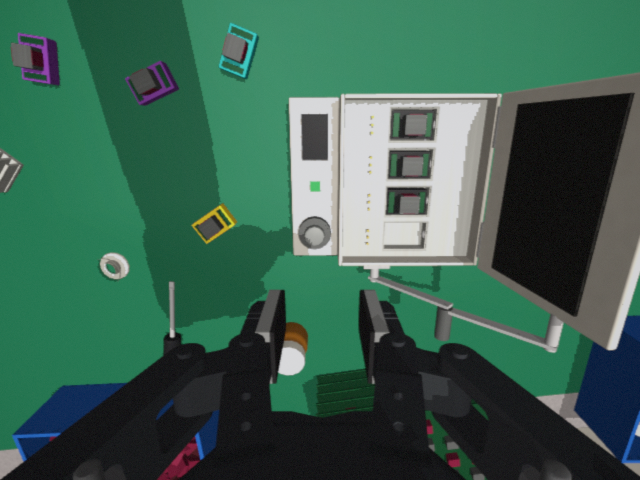

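View pics/scene_b.png

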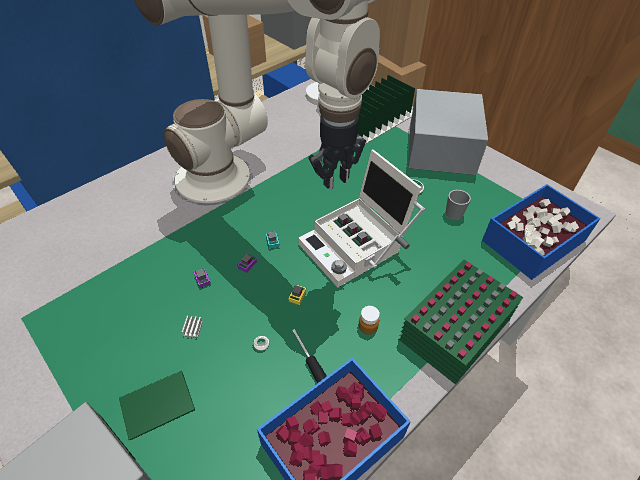

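```bash
python3 - <<'E'
from h import *
d=cam('wrist'); P=cloud(d)
c=cv2.resize(d['pixels'][250:370,350:590],None,fx=3,fy=3,interpolation=cv2.INTER_CUBIC); cv2.imwrite('pics/knee1.png',c)
O=np.array([.5115,.1385]);a=np.deg2rad(-7.2);ex=np.array([np.cos(a),np.sin(a)]);ey=np.array([-np.sin(a),np.cos(a)])
J=np.stack([(P[...,:2]-O)@ex,(P[...,:2]-O)@ey,P[...,2]],-1)
np.set_printoptions(suppress=True)
for (u,v) in [(447,305),(446,310),(444,315),(443,320),(443,325),(442,330),(442,336),(410,290),(430,298),(480,316),(520,330),(376,272)]:
    print(u,v,d['pixels'][v,u],np.round(J[v,u]*1000,1))
m=(J[...,0]>.112)&(J[...,0]<.16)&(J[...,2]>.06)&(J[...,2]<.2)&(J[...,1]>-.0)&(J[...,1]<.09)
print(m.sum()); Q=J[m]
for x0 in np.arange(.112,.16,.006):
    q=Q[(Q[:,0]>=x0)&(Q[:,0]<x0+.006)]
    if len(q): print(round(x0,3),len(q),'y',np.round(np.percentile(q[:,1],[2,50,98])*1000,1),'z',np.round(np.percentile(q[:,2],[2,50,98])*1000,1))
for r in models.spot_point('knee','wrist'): print(r)
for n in('scene','top'):
    d=cam(n)
    P=cloud(d);J=np.stack([(P[...,:2]-O)@ex,(P[...,:2]-O)@ey,P[...,2]],-1)
    m=(J[...,0]>.118)&(J[...,0]<.16)&(J[...,2]>.06)&(J[...,2]<.2)&(J[...,1]>-.0)&(J[...,1]<.09)
    Q=J[m];print(n,len(Q),np.round(np.percentile(Q,[2,50,98],axis=0)*1000,1).tolist())
    for r in models.spot_point('knee',n): print(r)
E
```

```text
447 305 [117 120 122] [113.5  30.2 117.5]
446 310 [71 71 72] [117.5  28.5 120.8]
444 315 [100 103 102] [123.7  27.4 120.1]
443 320 [ 97 100  99] [128.6  26.3 121.7]
443 325 [101 104 104] [134.8  27.2 121.1]
442 330 [101 103 103] [140.9  26.9 121. ]
442 336 [102 104 104] [148.1  27.6 121.1]
410 290 [ 97  96 100] [113.3   0.3  83.7]
430 298 [95 96 98] [113.6  17.3 102.1]
480 316 [ 90 120  60] [196.1 128.2  -0.8]
520 330 [ 90 111  73] [217.3 187.8   2.1]
376 272 [191 192 196] [106.2 -33.1  49.3]
1557
0.112 561 y [ 1.5 27.3 87.6] z [ 83.8 115.9 169.3]
0.118 607 y [21.5 59.4 88.6] z [115.6 144.8 173.5]
0.124 85 y [20.4 25.4 34.8] z [112.9 120.  122.2]
0.13 78 y [20.8 26.5 34.4] z [114.  120.3 122.3]
0.136 83 y [20.6 25.  34.7] z [112.7 120.  122.4]
0.142 76 y [20.7 25.9 34.6] z [112.  120.1 121.9]
0.148 67 y [20.7 26.  34. ] z [113.5 120.  122.3]
{'location': [442.6, 321.6], 'conf': 0.72}
scene 188 [[118.6, 20.7, 108.2], [122.7, 35.4, 122.1], [154.5, 87.7, 171.8]]
{'location': [400.8, 244.5], 'conf': 0.82}
{'location': [350.1, 231.4], 'conf': 0.56}
{'location': [362.7, 240.2], 'conf': 0.37}
top 31 [[118.8, 23.8, 114.0], [144.6, 31.2, 120.0], [151.0, 88.0, 169.9]]
{'location': [250.6, 208.3], 'conf': 0.48}
```

View pics/knee1.png

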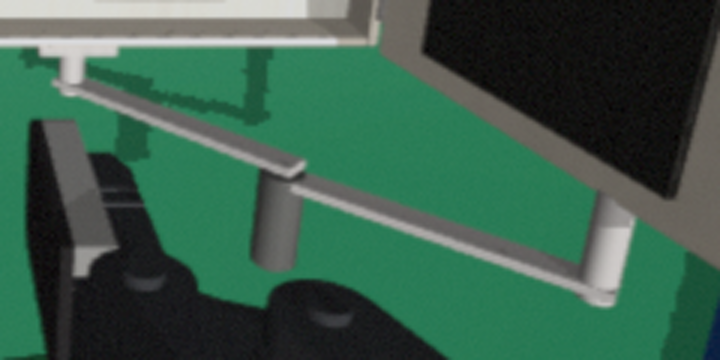

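```bash
cat >> h.py <<'E'
O=np.array([.5115,.1385]);_a=np.deg2rad(-7.2);ex=np.array([np.cos(_a),np.sin(_a)]);ey=np.array([-np.sin(_a),np.cos(_a)])
def tojig(P): 
    P=np.asarray(P); return np.stack([(P[...,:2]-O)@ex,(P[...,:2]-O)@ey,P[...,2]],-1)
def fromjig(x,y,z):
    w=O+x*ex+y*ey; return float(w[0]),float(w[1]),z
E
python3 - <<'E'
from h import *
np.set_printoptions(suppress=True)
for n in('wrist','scene'):
    d=cam(n);J=tojig(cloud(d))
    m=(J[...,0]>.095)&(J[...,0]<.13)&(J[...,1]>-.05)&(J[...,1]<.16)&(J[...,2]>.06)&(J[...,2]<.26)
    Q=J[m]
    for y0 in np.arange(-.03,.16,.01):
        q=Q[(Q[:,1]>=y0)&(Q[:,1]<y0+.01)]
        if len(q)>5: print(n,round(y0,3),len(q),'x',np.round(np.percentile(q[:,0],[2,50,98])*1000,1),'z',np.round(np.percentile(q[:,2],[2,50,98])*1000,1))
d=cam('scene');J=tojig(cloud(d)); 
# lid plane
m=(np.abs(J[...,0])<.1)&(J[...,1]>.06)&(J[...,1]<.15)&(J[...,2]>.09)&(J[...,2]<.25)
Q=J[m]; print(len(Q)); A=np.c_[Q[:,2],np.ones(len(Q))]; print('lid y= a z+b',np.linalg.lstsq(A,Q[:,1],rcond=None)[0], Q[:,2].max(), Q[:,0].min(),Q[:,0].max())
E
```

```text
wrist -0.03 41 x [ 95.7 113.7 116.1] z [60.2 63.1 68.9]
wrist -0.02 72 x [112.7 113.4 115.9] z [61.6 71.5 80. ]
wrist -0.01 84 x [112.4 113.4 115.8] z [69.7 81.6 91.4]
wrist 0.0 88 x [112.1 113.3 115.8] z [ 78.   92.3 101.3]
wrist 0.01 94 x [112.6 113.3 116. ] z [ 90.4 102.7 111.4]
wrist 0.02 257 x [112.7 118.2 129.5] z [102.2 117.7 122.2]
wrist 0.03 141 x [113.  118.2 129.6] z [111.  121.2 131.1]
wrist 0.04 112 x [117.3 118.4 121. ] z [119.6 131.8 140.3]
wrist 0.05 119 x [117.5 118.2 120.8] z [129.2 141.  149. ]
wrist 0.06 133 x [117.2 118.3 120.9] z [136.9 149.4 157.2]
wrist 0.07 141 x [117.3 118.2 121. ] z [147.2 158.8 166.9]
wrist 0.08 157 x [117.3 118.2 120.9] z [155.8 167.9 176.1]
wrist 0.09 446 x [ 95.7 111.3 122.8] z [166.2 179.3 182.5]
wrist 0.1 34 x [ 96.1 108.2 122.5] z [178.7 180.5 181.1]
scene -0.03 14 x [ 95.6 115.4 117.9] z [60.5 63.3 68.7]
scene -0.02 13 x [114.4 116.2 117.6] z [61.6 69.4 80.9]
scene -0.01 18 x [113.5 116.4 117.2] z [66.4 79.9 87.3]
scene 0.0 17 x [113.9 116.6 118.9] z [78.1 90.  99.6]
scene 0.01 18 x [113.1 115.9 117.3] z [ 89.4 101.  110.5]
scene 0.02 36 x [114.1 120.2 129.4] z [ 98.3 116.3 122.4]
scene 0.03 15 x [119.  121.4 129.6] z [117.4 120.7 133.2]
scene 0.04 16 x [119.5 121.2 122.7] z [114.6 127.1 138.5]
scene 0.05 17 x [117.9 121.  123.6] z [128.1 138.9 148.4]
scene 0.06 18 x [119.2 121.3 123.2] z [136.4 147.8 158.7]
scene 0.07 16 x [118.8 121.9 123.1] z [148.8 157.3 164.7]
scene 0.08 17 x [118.8 120.8 123.3] z [154.8 167.7 173.8]
scene 0.09 48 x [ 96.6 116.6 125.1] z [165.1 179.  182.8]
scene 0.1 10 x [ 97.3 114.  125. ] z [175.6 179.6 180.9]
2559
lid y= a z+b [0.19651594 0.05963322] 0.2276142422463432 -0.09281613174825609 0.09939797862942827
```

```bash
python3 - <<'E'
import numpy as np
from scipy.optimize import brentq
A=np.array([-35,45.]);H=np.array([80,68.])
U0=np.array([97,177.]);K0=A+94*np.array([np.cos(np.deg2rad(47.7)),np.sin(np.deg2rad(47.7))])
r=np.linalg.norm(U0-H);p0=np.arctan2(*(U0-H)[::-1]); 
D0=np.linalg.norm(U0-A);print('D0',D0,'angle line',np.degrees(np.arctan2(*(U0-A)[::-1])),np.linalg.norm(U0-K0))
for b in(.3,.5,.7,.9,1.2):
    L1=L2=94.3
    D=2*L1*np.cos(b/2)
    f=lambda t: np.linalg.norm(H+r*np.array([np.cos(p0+t),np.sin(p0+t)])-A)-D
    t=brentq(f,-.1,1.5);U=H+r*np.array([np.cos(p0+t),np.sin(p0+t)])
    al=np.arctan2(*(U-A)[::-1])-b/2
    K=A+L1*np.array([np.cos(al),np.sin(al)])
    print(b,'lid',round(np.degrees(t),1),'K',K.round(1),'U',U.round(1))
E
python3 - <<'E'
from h import *
st(); to(*fromjig(.145,.012,.26),82.8)
print(fromjig(.145,.012,.26))
E
```

```text
D0 186.67619023324855 angle line 45.0 92.886146500715
0.3 lid 0.2 K [ 40.8 101.1] U [ 96.7 177.1]
0.5 lid 3.4 K [44.7 95.4] U [ 90.5 177.8]
0.7 lid 8.0 K [47.7 90.4] U [ 81.7 178.3]
0.9 lid 13.7 K [50.  85.9] U [ 70.7 177.9]
1.2 lid 23.9 K [52.5 80.2] U [ 51.3 174.5]
t 24.37 pos [0.5195 0.0385 0.361 ] rot [-9.001e+01 -4.000e-02  8.285e+01] F [ 0.89  0.26 -0.75] open 0.0339 q [  4.2   2.7  14.1 101.4   0.   11.4]
shift [ 11.    10.11 -12.46] turn [0. 0. 0.]
(0.6568606304933708, 0.13223205754894962, 0.26)
```

{"fn": "arm_command", "kwargs": {
  "rows": [11.0,5,-12.5,0,0,0,-1,11.0,5,-12.5,0,0,0,-1,11.0,5,-12.5,0,0,0,-1,11.0,5,-12.5,0,0,0,-1,11.0,10.1,-12.5,0,0,0,-1,11.0,10.1,-12.5,0,0,0,-1,11.0,10.1,-12.5,0,0,0,-1,11.0,10.1,-12.5,0,0,0,-1],
  "force": 30
}}

```text
time: 25.03
ee_pos: [0.6562, 0.1317, 0.2606]
tcp_rot: [-89.9, -0.0, 82.8]
wrist_force: [-0.3, -0.7, 1.3]
opening: 0.0
```

```bash
python3 - <<'E'
from h import *
o=st(); print(tojig(o['ee_pos'])); d=cam('wrist','w22'); d=cam('scene','s22')
cv2.imwrite('pics/s22c.png',cv2.resize(d['pixels'][80:300,280:500],None,fx=2.5,fy=2.5,interpolation=cv2.INTER_CUBIC))
E
```

```text
t 25.03 pos [0.6562 0.1317 0.2606] rot [-8.992e+01 -1.000e-02  8.283e+01] F [-0.31 -0.66  1.3 ] open 0.0 q [11.3 21.5 24.8 93.4  0.  18.5]
[0.14437894 0.011377   0.26059044]
```

View pics/w22.png

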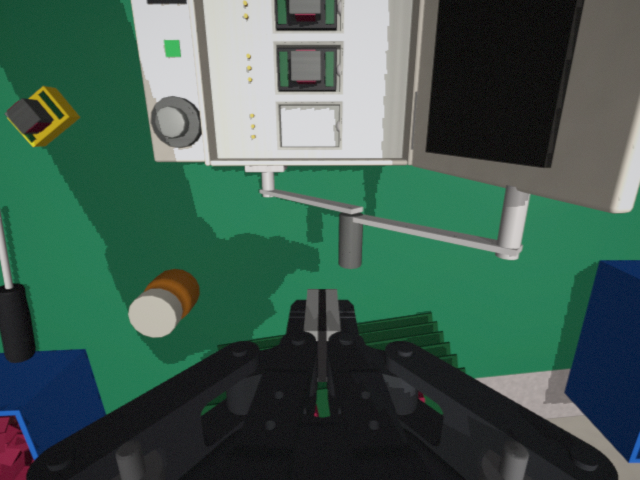

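View pics/s22c.png

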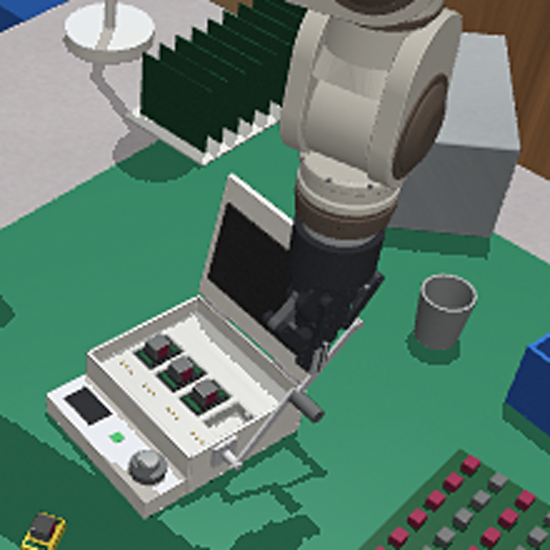

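{"fn": "arm_command", "kwargs": {
  "rows": [1.0,2.5,0,0,0,0,-1,1.0,4.5,0,0,0,0,-1,1.0,4.5,0,0,0,0,-1,1.0,4.5,0,0,0,0,-1]
}}

```text
time: 25.47
ee_pos: [0.6579, 0.1417, 0.2171]
tcp_rot: [-90.1, -0.1, 82.8]
wrist_force: [-0.0, 0.3, 0.5]
opening: 0.0001
```

{"fn": "arm_command", "kwargs": {
  "rows": [0,0.3,0,0,0,0,-1,0,0.5,0,0,0,0,-1,0,0.5,0,0,0,0,-1]
}}

```text
time: 25.72
ee_pos: [0.6587, 0.142, 0.2114]
tcp_rot: [-90.1, -0.1, 82.8]
wrist_force: [0.6, 0.3, -0.4]
opening: 0.0002
```

```bash
python3 - <<'E'
from h import *
o=st(); print(tojig(o['ee_pos'])); d=cam('wrist','w23')
J=tojig(cloud(d))
m=(J[...,0]>.124)&(J[...,0]<.158)&(J[...,1]>.0)&(J[...,1]<.06)&(J[...,2]>.10)&(J[...,2]<.15)
Q=J[m];print(len(Q),np.percentile(Q,[2,50,98],axis=0).round(4).tolist())
E
```

```text
t 25.72 pos [0.6587 0.142  0.2114] rot [-9.010e+01 -8.000e-02  8.283e+01] F [ 0.6   0.3  -0.37] open 0.0002 q [12.2 21.4 19.3 87.8  0.  19.3]
[0.14560148 0.02192654 0.21139868]
1670 [[0.1246, 0.0113, 0.1153], [0.1355, 0.028, 0.1211], [0.1509, 0.0364, 0.1495]]
```

View pics/w23.png

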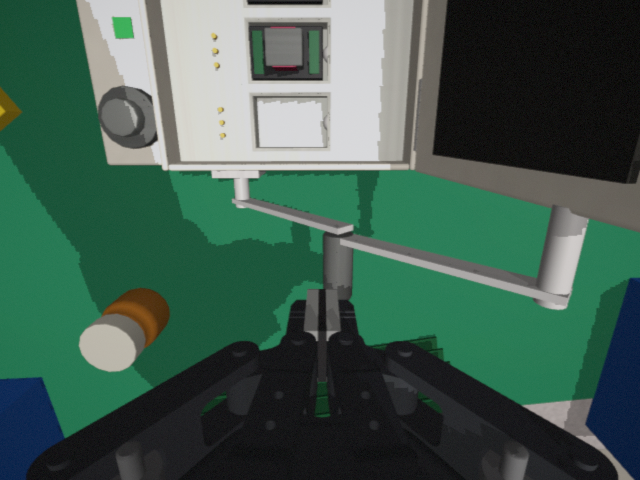

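{"fn": "arm_command", "kwargs": {
  "rows": [0.5,0,0.3,0,0,0,-1,0.5,0.2,0.3,0,0,0,-1,0.5,0.4,0.3,0,0,0,-1,0.5,0.4,0.3,0,0,0,-1]
}}

```text
time: 26.1
ee_pos: [0.6559, 0.1477, 0.2055]
tcp_rot: [-90.0, -0.0, 82.9]
wrist_force: [-0.6, -0.1, 0.5]
opening: -0.0003
```

{"fn": "arm_command", "kwargs": {
  "rows": [0.0,0.2,0,0,0,0,-1,0.0,0.3,0,0,0,0,-1,0,0.3,0,0,0,0,-1]
}}

```text
time: 26.35
ee_pos: [0.6561, 0.1475, 0.2027]
tcp_rot: [-90.0, -0.0, 82.8]
wrist_force: [0.3, 0.7, 0.1]
opening: -0.0001
```

{"fn": "arm_command", "kwargs": {
  "rows": [0.1,0.2,0,0,0,0,-1,0.2,0.4,0,0,0,0,-1,0.2,0.4,0,0,0,0,-1]
}}

```text
time: 26.6
ee_pos: [0.6563, 0.1497, 0.1985]
tcp_rot: [-90.0, -0.0, 82.9]
wrist_force: [0.0, -0.3, 0.2]
opening: -0.0001
```

```bash
python3 - <<'E'
from h import *
o=st(); print(tojig(o['ee_pos'])); d=cam('wrist','w24')
E
```

```text
t 26.6 pos [0.6563 0.1497 0.1985] rot [-8.997e+01 -4.000e-02  8.286e+01] F [ 0.03 -0.32  0.17] open -0.0001 q [12.8 21.4 17.9 86.5  0.  20. ]
[0.14224472 0.02923998 0.19850835]
```

View pics/w24.png

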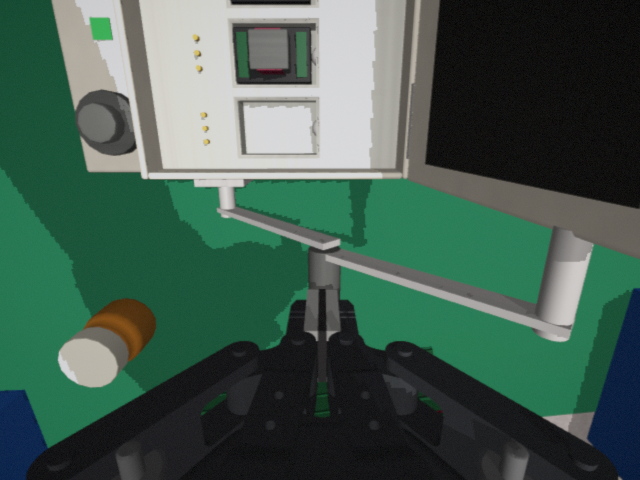

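{"fn": "arm_command", "kwargs": {
  "rows": [0.0,0.2,0,0,0,0,-1,0.0,0.4,0,0,0,0,-1,0.0,0.4,0,0,0,0,-1]
}}

```text
time: 26.9
ee_pos: [0.6563, 0.1495, 0.1946]
tcp_rot: [-90.0, -0.0, 82.9]
wrist_force: [-1.4, -1.1, 1.0]
opening: 0.0
```

{"fn": "arm_command", "kwargs": {
  "rows": [0.2,0.2,0,0,0,0,-1,0.3,0.4,0,0,0,0,-1,0.4,0.5,0,0,0,0,-1]
}}

```text
time: 27.15
ee_pos: [0.657, 0.1541, 0.1905]
tcp_rot: [-90.0, -0.1, 82.9]
wrist_force: [0.2, 1.8, 3.9]
opening: -0.0
```

{"fn": "arm_command", "kwargs": {
  "rows": [0.2,0.2,0,0,0,0,-1,0.4,0.4,0,0,0,0,-1,0.5,0.6,0,0,0,0,-1,0.6,0.7,0,0,0,0,-1,0.6,0.7,0,0,0,0,-1]
}}

```text
time: 27.57
ee_pos: [0.6578, 0.1605, 0.1838]
tcp_rot: [-90.1, -0.1, 82.9]
wrist_force: [-1.0, 3.6, 5.5]
opening: 0.0003
```

```bash
python3 - <<'E'
from h import *
o=st(); print(tojig(o['ee_pos'])); d=cam('wrist','w25')
E
```

```text
t 27.57 pos [0.6578 0.1605 0.1838] rot [-90.07  -0.14  82.9 ] F [-0.99  3.56  5.52] open 0.0003 q [13.7 21.9 16.8 84.9  0.1 20.8]
[0.14238128 0.04018394 0.18382392]
```

View pics/w25.png

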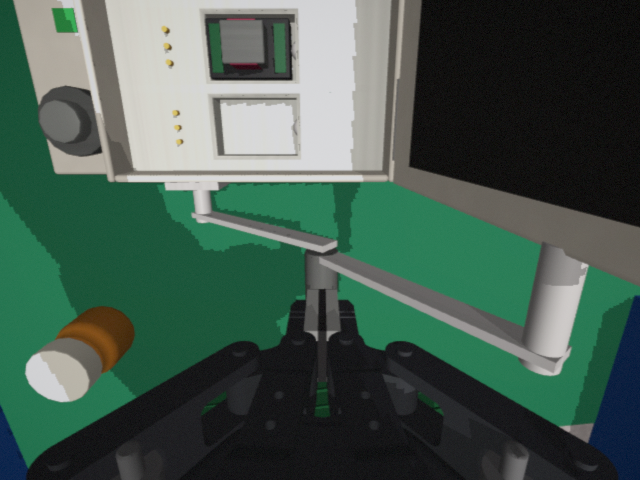

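{"fn": "arm_command", "kwargs": {
  "rows": [0,-1.5,0,0,0,0,-1,-1.0,-1.5,0,0,0,-7,-1,-2.5,-1.1,0,0,0,-14,-1,-2.5,-1.1,0,0,0,-20,-1,-2.5,-1.1,0,0,0,-20,-1,-2.5,-1.1,0,0,0,-20,-1]
}}

```text
time: 28.12
ee_pos: [0.6543, 0.1334, 0.1935]
tcp_rot: [-89.9, -19.9, 82.7]
wrist_force: [-0.2, 0.3, 0.1]
opening: -0.0
```

```bash
cat > tip.py <<'E'
from h import *
def tip(L=.073):
    o=sensors.get_obs();Rm=R.from_euler('xyz',o['tcp_rot'],degrees=True).as_matrix()
    return tojig(np.array(o['ee_pos'])+L*Rm[:,1])*1000
if __name__=='__main__':
    o=st(); print('tip jig',tip().round(1)); 
E
python3 tip.py; python3 - <<'E'
from h import *
d=cam('wrist','w26'); J=tojig(cloud(d))
m=(J[...,0]>.122)&(J[...,0]<.135)&(J[...,1]>.015)&(J[...,1]<.07)&(J[...,2]>.08)&(J[...,2]<.15)
Q=J[m];print(len(Q),np.percentile(Q,[2,50,98],axis=0).round(4).tolist())
E
```

```text
t 28.12 pos [0.6543 0.1334 0.1935] rot [-89.95 -19.89  82.71] F [-0.24  0.31  0.09] open -0.0 q [ 5.5 16.2  9.4 78.6 19.4 13.5]
tip jig [142.3  37.7 124.8]
1544 [[0.1226, 0.0224, 0.1044], [0.1314, 0.0331, 0.1305], [0.1347, 0.0437, 0.1492]]
```

View pics/w26.png

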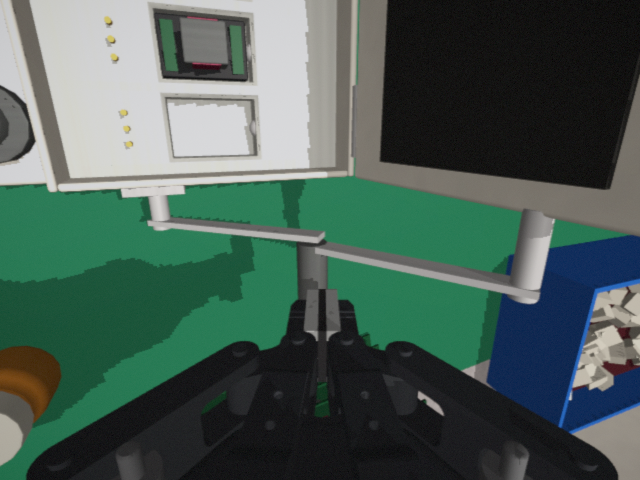

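{"fn": "arm_command", "kwargs": {
  "rows": [0,0.5,0,0,0,0,-1,0,0.9,0,0,0,0,-1,0,1.2,0,0,0,0,-1,0,1.5,0,0,0,0,-1,0,1.7,0,0,0,0,-1,0,1.9,0,0,0,0,-1,0,1.9,0,0,0,0,-1]
}}

```text
time: 28.75
ee_pos: [0.6554, 0.1427, 0.1772]
tcp_rot: [-90.1, -20.2, 83.0]
wrist_force: [-1.1, 1.0, 5.9]
opening: -0.0002
```

```bash
python3 tip.py; python3 - <<'E'
from h import *
d=cam('wrist','w27'); d=cam('scene','s27')
cv2.imwrite('pics/s27c.png',cv2.resize(d['pixels'][80:300,280:500],None,fx=2.5,fy=2.5,interpolation=cv2.INTER_CUBIC))
E
```

```text
t 28.75 pos [0.6554 0.1427 0.1772] rot [-90.07 -20.16  82.97] F [-1.1   1.02  5.92] open -0.0002 q [ 6.2 16.5  7.9 76.5 19.6 14.1]
tip jig [142.3  47.4 108.7]
```

View pics/w27.png

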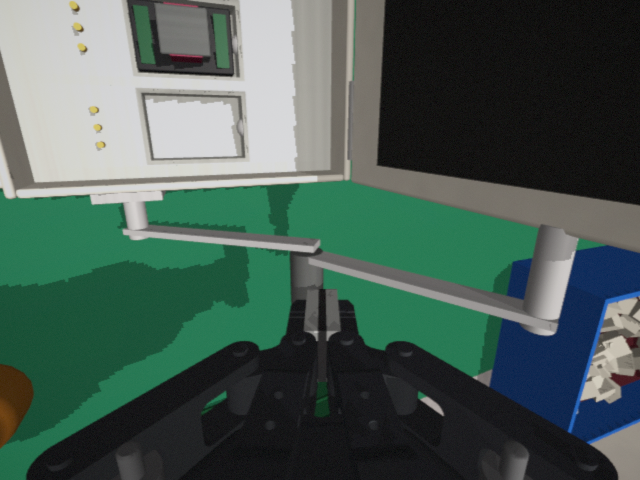

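{"fn": "arm_command", "kwargs": {
  "rows": [-0.3,0,0,0,0,0,-1,-0.6,0.2,0,0,0,0,-1,-0.6,0.5,0,0,0,0,-1,-0.6,0.8,0,0,0,0,-1,-0.6,1.0,0,0,0,0,-1,-0.6,1.2,0,0,0,0,-1,-0.6,1.2,0,0,0,0,-1]
}}

```text
time: 29.43
ee_pos: [0.6561, 0.1413, 0.1655]
tcp_rot: [-90.3, -20.2, 83.0]
wrist_force: [-0.4, 2.9, 11.0]
opening: 0.0
```

```bash
python3 tip.py; python3 - <<'E'
from h import *
d=cam('wrist','w28'); d=cam('scene','s28')
cv2.imwrite('pics/s28c.png',cv2.resize(d['pixels'][80:300,280:500],None,fx=2.5,fy=2.5,interpolation=cv2.INTER_CUBIC))
E
```

```text
t 29.43 pos [0.6561 0.1413 0.1655] rot [-90.25 -20.24  83.03] F [-0.4   2.95 11.04] open 0.0 q [ 6.1 16.6  6.6 75.  19.6 13.9]
tip jig [143.3  46.2  97. ]
```

View pics/w28.png

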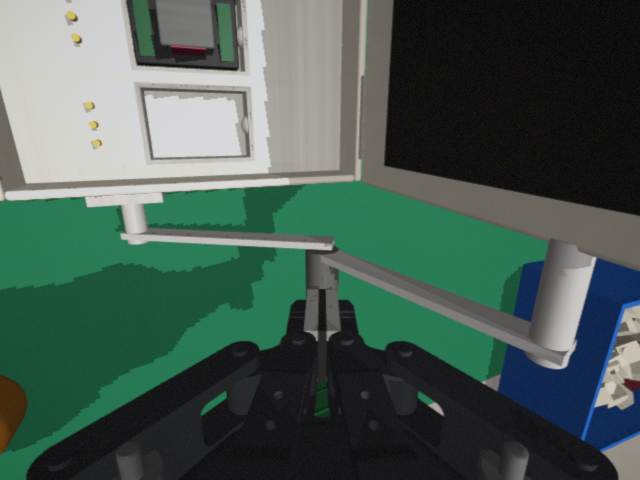

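View pics/s28c.png

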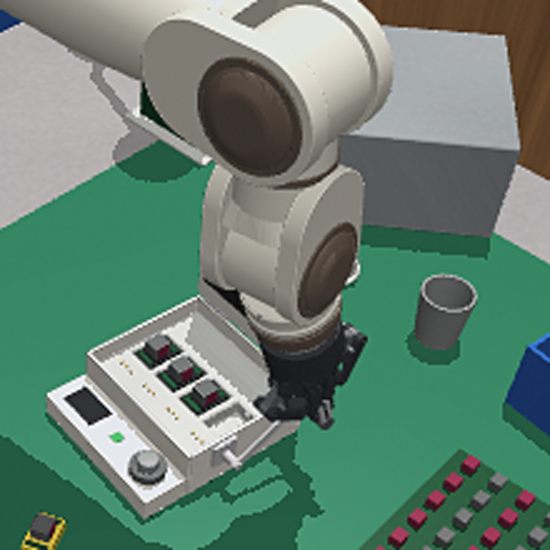

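{"fn": "arm_command", "kwargs": {
  "rows": [0,-3,0,0,0,0,-1,0,-6,0,0,0,0,-1,0,-9,0,0,0,0,-1,0,-9,0,0,0,7,-1,0,-9,0,0,0,14,-1,0,-9,0,0,0,20,-1,0,-9,0,0,0,20,-1,0,-9,0,0,0,20,-1]
}}

```text
time: 30.2
ee_pos: [0.6514, 0.1106, 0.2467]
tcp_rot: [-89.9, -0.2, 83.0]
wrist_force: [-0.4, 0.1, 0.3]
opening: -0.0003
```

```bash
python3 tip.py; cat > stay.py <<'E'
from h import *
def stay(n='wrist'):
    d=cam(n);J=tojig(cloud(d))
    m=(J[...,0]>.125)&(J[...,0]<.153)&(J[...,1]>0)&(J[...,1]<.075)&(J[...,2]>.06)&(J[...,2]<.13)
    Q=J[m];print(n,'pin',len(Q),(np.percentile(Q,[2,50,98],axis=0)*1000).round(1).tolist() if len(Q) else '')
    m=(J[...,0]>.111)&(J[...,0]<.1235)&(J[...,1]>-.05)&(J[...,1]<.16)&(J[...,2]>.04)&(J[...,2]<.26)
    Q=J[m]
    for y0 in np.arange(-.05,.12,.01):
        q=Q[(Q[:,1]>=y0)&(Q[:,1]<y0+.01)]
        if len(q)>5: print(round(y0,3),len(q),'z',np.round(np.percentile(q[:,2],[2,50,98])*1000,1))
    m=(np.abs(J[...,0])<.08)&(J[...,1]>-.08)&(J[...,1]<.15)&(J[...,2]>.09)&(J[...,2]<.25)
    Q=J[m]
    if len(Q)>200:
        A=np.c_[Q[:,2],np.ones(len(Q))]; s=np.linalg.lstsq(A,Q[:,1],rcond=None)[0]; print(n,'lid lean deg back',np.degrees(np.arctan(s[0])),'zmax',Q[:,2].max())
    return d
if __name__=='__main__':
    d=stay(); cv2.imwrite('pics/stw.png',d['pixels']); d=stay('scene'); 
E
python3 stay.py
```

```text
t 30.2 pos [0.6514 0.1106 0.2467] rot [-89.95  -0.19  82.98] F [-0.44  0.15  0.32] open -0.0003 q [ 9.6 19.9 21.2 91.3  0.2 16.6]
tip jig [142.2  -9.9 173.7]
wrist pin 895 [[125.6, 39.3, 90.0], [138.7, 45.2, 96.8], [152.3, 54.0, 98.8]]
-0.05 12 z [47.4 48.  49.3]
-0.04 119 z [47.1 50.3 54. ]
-0.03 87 z [44.4 56.1 59.9]
-0.02 91 z [50.7 61.6 65.1]
-0.01 93 z [56.4 66.9 70.3]
0.0 106 z [61.1 72.1 76.2]
0.01 109 z [67.2 77.4 81.9]
0.02 115 z [72.3 82.8 87.3]
0.03 150 z [78.6 89.1 93.8]
0.04 361 z [ 85.2  96.  112.2]
0.05 394 z [ 89.1 119.1 138.5]
0.06 546 z [118.2 147.  165.5]
0.07 1046 z [145.5 177.9 184.4]
0.08 242 z [165.6 182.4 183.9]
wrist lid lean deg back 2.006089160584738 zmax 0.22359099679515865
scene pin 68 [[125.5, 39.1, 84.1], [139.6, 43.6, 95.1], [152.6, 51.7, 100.0]]
-0.04 19 z [42.1 47.8 54.1]
-0.03 12 z [46.9 52.9 58.6]
-0.02 13 z [50.6 58.2 66.6]
-0.01 13 z [56.3 63.4 71.6]
0.0 13 z [64.8 71.1 79.3]
0.01 14 z [64.1 74.2 81.6]
0.02 12 z [67.8 78.3 83.8]
0.03 14 z [75.4 85.5 93.3]
0.04 24 z [ 81.3  95.7 111.9]
0.05 27 z [ 98.6 119.2 136.8]
0.06 28 z [113.8 140.8 163. ]
0.07 32 z [138.8 166.6 183.4]
0.08 7 z [160.2 166.2 182.4]
scene lid lean deg back 1.9849828923811255 zmax 0.22942335418762516
```

View pics/stw.png

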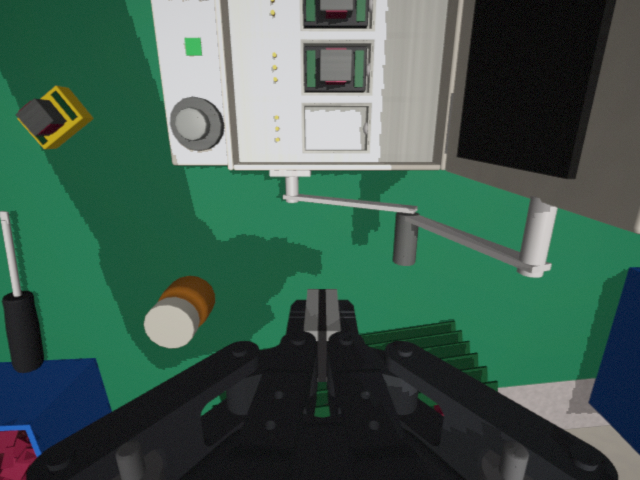

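```bash
python3 - <<'E'
from h import *
to(*fromjig(.0,.15,.36),-7.2)
E
```

```text
shift [ 16.22 -11.24  14.22] turn [-0.2 90.1  0.1]
```

{"fn": "arm_command", "kwargs": {
  "rows": [0,-4,0,0,7,0,-1,0,-8,0,0,14,0,-1,0,-11.3,0,0,21,0,-1,0,-11.3,4,0,28,0,-1,2,-11.3,8,0,35,0,-1,5,-11.3,11,0,42,0,-1,9,-11.3,14.2,0,49,0,-1,12,-11.3,14.2,0,56,0,-1,16.2,-11.3,14.2,0,63,0,-1,16.2,-11.3,14.2,0,70,0,-1,16.2,-11.3,14.2,0,77,0,-1,16.2,-11.3,14.2,0,84,0,-1]
}}

```text
time: 31.3
ee_pos: [0.5305, 0.2878, 0.36]
tcp_rot: [-89.8, 0.1, -1.3]
wrist_force: [0.9, -0.6, -0.2]
opening: -0.0003
```

```bash
python3 tip.py; python3 - <<'E'
from h import *
d=cam('wrist','w29')
to(*fromjig(.0,.15,.33),-7.2)
E
```

```text
t 31.3 pos [0.5305 0.2878 0.36  ] rot [-8.984e+01  6.000e-02 -1.320e+00] F [ 0.95 -0.59 -0.18] open -0.0003 q [ 28.4  14.5  27.3 102.8   0.2 119.7]
tip jig [ -0.  150.7 287. ]
shift [-0.02  3.02 -0.01] turn [-0.2  5.3 -0.1]
```

View pics/w29.png

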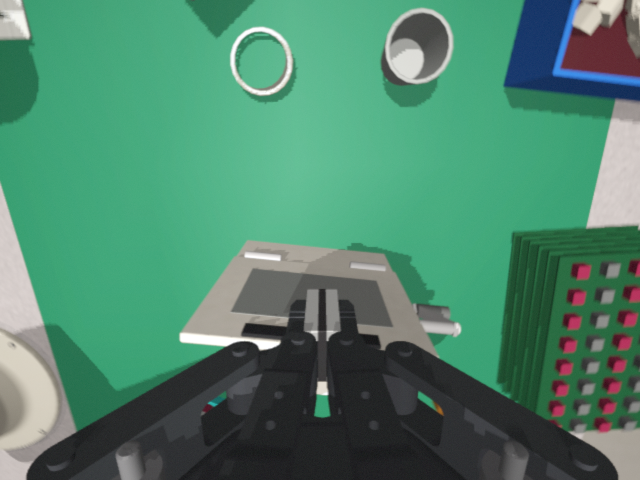

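{"fn": "arm_command", "kwargs": {
  "rows": [0,3,0,0,5.5,0,-1,0,6,0,0,5.5,0,-1,0,8.7,0,0,5.5,0,-1,0,8.7,0,0,5.5,0,-1,0,8.7,0,0,5.5,0,-1]
}}

```text
time: 31.77
ee_pos: [0.5301, 0.2865, 0.273]
tcp_rot: [-90.0, 0.1, -6.4]
wrist_force: [-0.2, -0.5, 1.6]
opening: -0.0003
```

```bash
python3 tip.py; python3 - <<'E'
from h import *
d=cam('wrist','w30')
E
```

```text
t 31.77 pos [0.5301 0.2865 0.273 ] rot [-89.98   0.13  -6.45] F [-0.16 -0.53  1.63] open -0.0003 q [2.840e+01 1.190e+01 1.440e+01 9.260e+01 1.000e-01 1.248e+02]
tip jig [ -0.2 149.2 200. ]
```

View pics/w30.png

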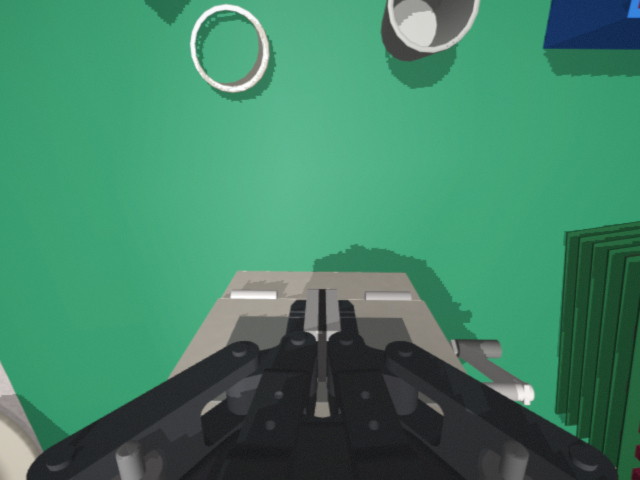

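{"fn": "arm_command", "kwargs": {
  "rows": [0,0,-2,0,0,0,-1,0,0,-3.5,0,0,0,-1,0,0,-4,0,0,0,-1,0,0,-4.4,0,0,0,-1,0,0,-4.8,0,0,0,-1,0,0,-4.8,0,0,0,-1]
}}

```text
time: 32.32
ee_pos: [0.5252, 0.2393, 0.2741]
tcp_rot: [-89.9, -0.0, -6.5]
wrist_force: [-0.3, -0.3, 0.2]
opening: -0.0003
```

```bash
python3 tip.py
```

```text
t 32.32 pos [0.5252 0.2393 0.2741] rot [-8.993e+01 -4.000e-02 -6.520e+00] F [-0.33 -0.26  0.17] open -0.0003 q [ 24.5   8.2  10.2  92.    0.  121. ]
tip jig [  1.1 101.8 201.1]
```

{"fn": "arm_command", "kwargs": {
  "rows": [0,0,-0.4,0,0,0,-1,0,0,-0.8,0,0,0,-1,0,0,-1.2,0,0,0,-1,0,0,-1.2,0,0,0,-1]
}}

```text
time: 32.65
ee_pos: [0.5237, 0.2276, 0.2736]
tcp_rot: [-89.9, 0.0, -6.5]
wrist_force: [-0.6, 1.9, 0.4]
opening: -0.0001
```

{"fn": "arm_command", "kwargs": {
  "rows": [0,0.2,-0.4,0,0,0,-1,0,0.4,-0.8,0,0,0,-1,0,0.6,-1.2,0,0,0,-1,0,0.6,-1.2,0,0,0,-1]
}}

```text
time: 32.98
ee_pos: [0.5223, 0.2151, 0.2673]
tcp_rot: [-90.0, -0.0, -6.5]
wrist_force: [1.2, 1.8, 0.9]
opening: 0.0002
```

```bash
python3 tip.py; python3 - <<'E'
from h import *
d=cam('wrist','w31');d=cam('scene','s31')
cv2.imwrite('pics/s31c.png',cv2.resize(d['pixels'][80:300,280:500],None,fx=2.5,fy=2.5,interpolation=cv2.INTER_CUBIC))
E
```

```text
t 32.98 pos [0.5223 0.2151 0.2673] rot [-8.998e+01 -1.000e-02 -6.530e+00] F [1.22 1.76 0.93] open 0.0002 q [ 22.4   6.4   7.5  91.1   0.  118.9]
tip jig [  1.2  77.4 194.3]
```

View pics/s31c.png

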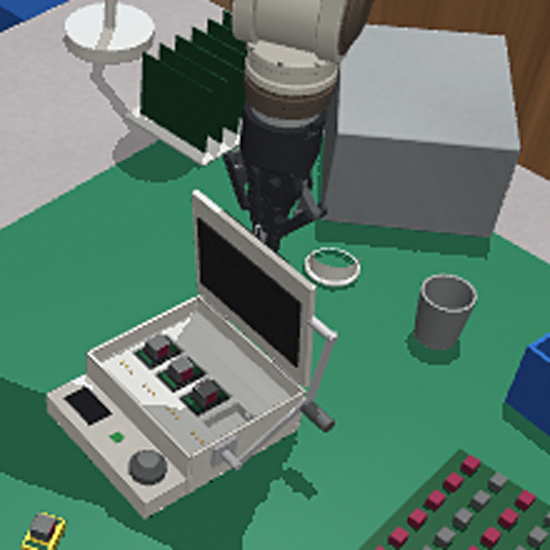

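{"fn": "arm_command", "kwargs": {
  "rows": [0,0.4,-0.7,0,0,0,-1,0,0.8,-1.35,0,0,0,-1,0,1.0,-2.1,0,0,0,-1,0,1.2,-2.85,0,0,0,-1,0,1.5,-3.6,0,0,0,-1,0,1.8,-4.4,0,0,0,-1,0,2.3,-5.1,0,0,0,-1,0,2.8,-5.85,0,0,0,-1,0,3.25,-6.4,0,0,0,-1,0,3.7,-7.0,0,0,0,-1]
}}

```text
time: 33.92
ee_pos: [0.5143, 0.1455, 0.23]
tcp_rot: [-90.0, 0.0, -6.5]
wrist_force: [-1.2, 2.7, 1.3]
opening: -0.0001
```

```bash
python3 tip.py; python3 - <<'E'
from h import *
d=cam('wrist','w32');d=cam('scene','s32')
cv2.imwrite('pics/s32c.png',cv2.resize(d['pixels'][80:300,280:500],None,fx=2.5,fy=2.5,interpolation=cv2.INTER_CUBIC))
E
```

```text
t 33.92 pos [0.5143 0.1455 0.23  ] rot [-8.996e+01  1.000e-02 -6.520e+00] F [-1.18  2.67  1.33] open -0.0001 q [ 15.8   2.   -1.3  86.8   0.  112.3]
tip jig [  1.8   7.4 157. ]
```

View pics/s32c.png

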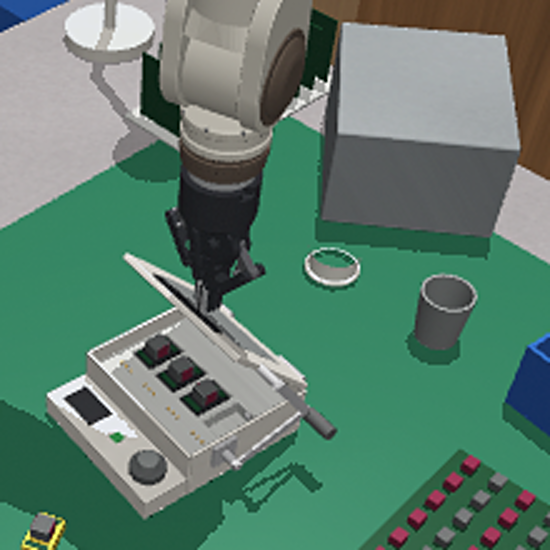

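View pics/w32.png

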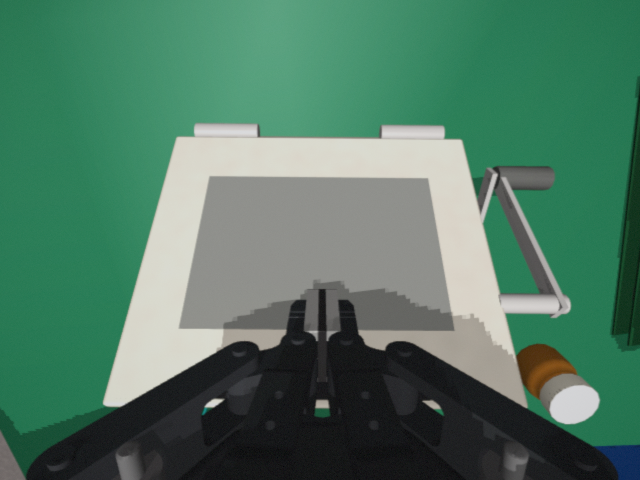

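{"fn": "arm_command", "kwargs": {
  "rows": [0,0.5,-0.5,0,0,0,-1,0,1.1,-1.0,0,0,0,-1,0,1.75,-1.5,0,0,0,-1,0,2.45,-2.0,0,0,0,-1,0,3.1,-2.35,0,0,0,-1,0,3.75,-2.7,0,0,0,-1,0,4.3,-2.9,0,0,0,-1,0,4.8,-3.1,0,0,0,-1,0,5.2,-3.25,0,0,0,-1,0,5.6,-3.35,0,0,0,-1,0,6.0,-3.5,0,0,0,-1,0,6.4,-3.6,0,0,0,-1]
}}

```text
time: 35.02
ee_pos: [0.5103, 0.1108, 0.1661]
tcp_rot: [-89.9, 0.0, -6.5]
wrist_force: [-1.5, 0.8, 3.0]
opening: -0.0001
```

```bash
python3 tip.py; python3 - <<'E'
from h import *
d=cam('scene','s33')
cv2.imwrite('pics/s33c.png',cv2.resize(d['pixels'][80:300,280:500],None,fx=2.5,fy=2.5,interpolation=cv2.INTER_CUBIC))
E
```

```text
t 35.02 pos [0.5103 0.1108 0.1661] rot [-8.993e+01  1.000e-02 -6.480e+00] F [-1.5   0.78  3.01] open -0.0001 q [ 1.220e+01  7.000e-01 -9.600e+00  7.970e+01  1.000e-01  1.087e+02]
tip jig [  2.3 -27.6  93.1]
```

View pics/s33c.png

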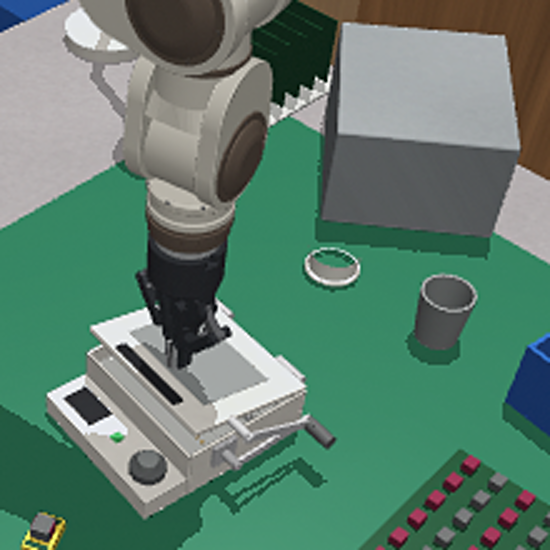

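Nearly shut; lowering the last bit slowly.

{"fn": "arm_command", "kwargs": {
  "rows": [0,0.3,0,0,0,0,-1,0,0.6,-0.05,0,0,0,-1,0,0.9,-0.05,0,0,0,-1,0,1.2,-0.1,0,0,0,-1,0,1.5,-0.1,0,0,0,-1,0,1.7,-0.1,0,0,0,-1,0,1.9,-0.1,0,0,0,-1,0,2.0,-0.1,0,0,0,-1]
}}

```text
time: 35.73
ee_pos: [0.5103, 0.1096, 0.1461]
tcp_rot: [-90.0, 0.0, -6.5]
wrist_force: [0.3, -1.3, 1.7]
opening: -0.0003
```

{"fn": "arm_command", "kwargs": {
  "rows": [0,0.1,0,0,0,0,-1,0,0.2,0,0,0,0,-1,0,0.2,0,0,0,0,-1]
}}

```text
time: 35.98
ee_pos: [0.5103, 0.1097, 0.1446]
tcp_rot: [-89.9, -0.0, -6.5]
wrist_force: [-0.1, -0.8, 4.2]
opening: -0.0002
```

{"fn": "arm_command", "kwargs": {
  "rows": [0,0.1,0,0,0,0,-1,0,0.2,0,0,0,0,-1,0,0.2,0,0,0,0,-1]
}}

```text
time: 36.23
ee_pos: [0.5103, 0.1097, 0.1445]
tcp_rot: [-89.9, -0.1, -6.5]
wrist_force: [-7.4, -3.2, 17.4]
opening: 0.0002
```

{"fn": "arm_command", "kwargs": {
  "rows": [0,-1,0,0,0,0,-1,0,-4,0,0,0,0,-1,0,-8,0,0,0,0,-1,0,-12,0,0,0,0,-1,0,-15,-5,0,0,0,-1,0,-15,-8,0,0,0,-1,0,-15,-8,0,0,0,-1,0,-15,-8,0,0,0,-1]
}}

```text
time: 36.9
ee_pos: [0.5013, 0.0285, 0.2934]
tcp_rot: [-89.9, -0.1, -6.7]
wrist_force: [-0.4, 0.8, -0.7]
opening: 0.0001
```

```bash
python3 tip.py; python3 - <<'E'
from h import *
for n in('wrist','scene','top'):
    d=cam(n,n+'34');J=tojig(cloud(d))
    for x in(-.06,0,.06):
        m=(abs(J[...,0]-x)<.02)&(J[...,1]>-.06)&(J[...,1]<.07)&(J[...,2]>.04)&(J[...,2]<.11)
        Q=J[m]
        if len(Q)>30:
            A=np.c_[Q[:,1],np.ones(len(Q))];s=np.linalg.lstsq(A,Q[:,2],rcond=None)[0];print(n,x,len(Q),'slope deg',np.degrees(np.arctan(s[0])).round(2),'z0',(s[1]*1000).round(1))
    for r in models.spot_point('start_top',n)[:2]:
        u,v=r['location'];print(r,tojig(world(d,u,v))*1000)
    m=(J[...,0]>.03)&(J[...,0]<.09)&(J[...,1]>-.135)&(J[...,1]<-.085)&(J[...,2]>.043)&(J[...,2]<.056)
    Q=J[m]
    if len(Q)>10:
        c,r=cv2.minEnclosingCircle((Q[:,:2]*1000).astype(np.float32));print(n,'btn',len(Q),Q.mean(0)*1000,c,r)
E
```

```text
t 36.9 pos [0.5013 0.0285 0.2934] rot [-89.93  -0.1   -6.67] F [-0.39  0.77 -0.69] open 0.0001 q [ 3.2 -1.9  1.9 93.7  0.1 99.9]
tip jig [   3.8 -110.3  220.4]
wrist -0.06 8298 slope deg -0.08 z0 72.6
wrist 0 8370 slope deg -0.13 z0 72.7
wrist 0.06 8342 slope deg -0.12 z0 72.5
wrist btn 652 [  58.30872095 -107.18923886   49.83571517] (58.82136535644531, -107.87760925292969) 18.810482025146484
scene -0.06 482 slope deg 0.08 z0 72.0
scene 0 526 slope deg -0.12 z0 72.3
scene 0.06 559 slope deg -0.06 z0 72.0
{'location': [340.3, 259.0], 'conf': 0.65} [ 38.80327865 -85.16324903  29.37736509]
{'location': [407.9, 257.5], 'conf': 0.62} [145.86661702  54.84375368  44.28444675]
scene btn 82 [  63.56779023 -109.65673136   48.85464258] (62.65790939331055, -108.56878662109375) 19.487186431884766
top -0.06 155 slope deg -0.85 z0 73.3
top 0 53 slope deg 1.3 z0 70.6
top 0.06 60 slope deg -10.32 z0 83.7
```

View pics/wrist34.png

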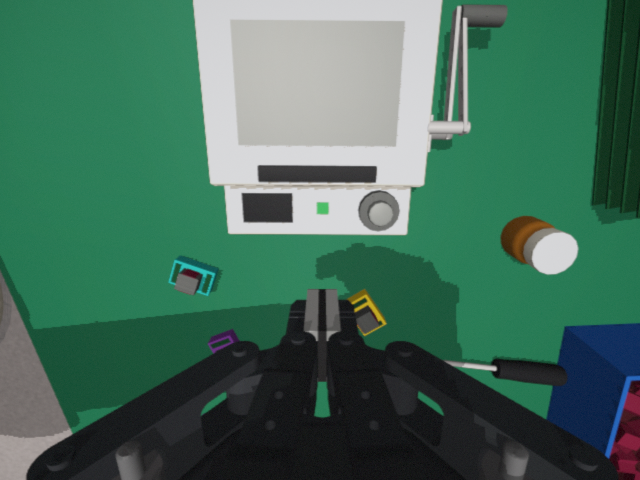

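View pics/scene34.png

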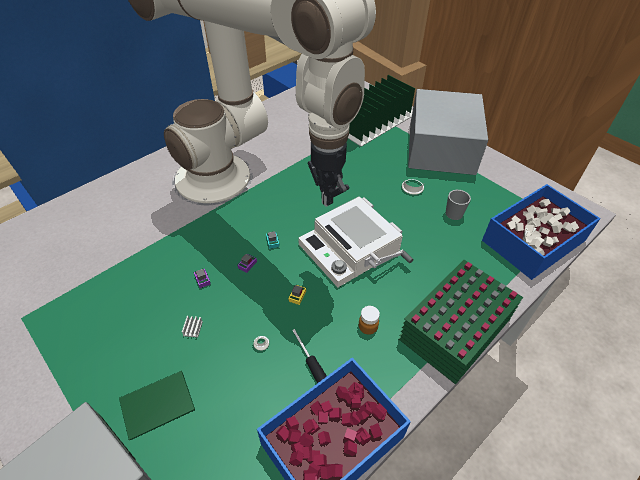

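```bash
python3 - <<'E'
from h import *
d=cam('wrist');J=tojig(cloud(d))
c=d['pixels'][180:245,340:430];cv2.imwrite('pics/btn.png',cv2.resize(c,None,fx=6,fy=6,interpolation=cv2.INTER_CUBIC))
m=(J[...,0]>.03)&(J[...,0]<.09)&(J[...,1]>-.14)&(J[...,1]<-.084)&(J[...,2]>.03)
h,e=np.histogram(J[m][:,2],bins=np.arange(.028,.06,.001));print([(round(a,3),b) for a,b in zip(e,h) if b>10])
mm=m&(J[...,2]>.0475)&(J[...,2]<.052);Q=J[mm];print(Q.mean(0)*1000,len(Q),cv2.minAreaRect((Q[:,:2]*1000).astype(np.float32)))
o=sensors.get_obs()
E
```

```text
[(np.float64(0.03), np.int64(794)), (np.float64(0.031), np.int64(292)), (np.float64(0.032), np.int64(20)), (np.float64(0.035), np.int64(12)), (np.float64(0.038), np.int64(12)), (np.float64(0.04), np.int64(46)), (np.float64(0.041), np.int64(221)), (np.float64(0.042), np.int64(363)), (np.float64(0.043), np.int64(130)), (np.float64(0.044), np.int64(13)), (np.float64(0.049), np.int64(23)), (np.float64(0.05), np.int64(31)), (np.float64(0.051), np.int64(135)), (np.float64(0.052), np.int64(204)), (np.float64(0.053), np.int64(74))]
[  58.70406343 -106.36366205   51.04035266] 198 ((59.4963264465332, -108.30906677246094), (22.37647819519043, 23.205615997314453), 46.7702522277832)
```

View pics/btn.png

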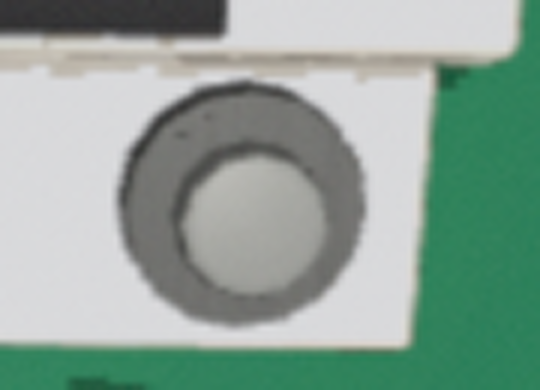

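```bash
python3 - <<'E'
from h import *
st(); to(*fromjig(.0603,-.1085,.135),-7.0)
E
```

```text
t 37.25 pos [0.5012 0.0309 0.2918] rot [-8.996e+01  5.000e-02 -6.420e+00] F [-0.83 -0.72 -0.36] open 0.0003 q [ 3.5 -1.8  1.8 93.6  0.1 99.9]
shift [ 5.72 15.67 -0.14] turn [-0.   0.6 -0.1]
```

{"fn": "arm_command", "kwargs": {
  "rows": [3,4,-0.1,0,0,0,-1,5.7,8,-0.1,0,0,0,-1,5.7,12,-0.1,0,0,0,-1,5.7,15.6,-0.1,0,0,0,-1,5.7,15.6,-0.1,0,0,0,-1,5.7,15.6,-0.1,0,0,0,-1]
}}

```text
time: 37.75
ee_pos: [0.5562, 0.0231, 0.1338]
tcp_rot: [-90.0, 0.3, -6.5]
wrist_force: [0.6, 0.3, 0.9]
opening: -0.0002
```

```bash
python3 tip.py; python3 - <<'E'
from h import *
d=cam('wrist','w35')
E
```

```text
t 37.75 pos [0.5562 0.0231 0.1338] rot [-90.     0.33  -6.46] F [0.58 0.25 0.93] open -0.0002 q [ 2.4  6.3 -7.3 76.7  0.  98.8]
tip jig [  58.3 -108.9   60.8]
```

View pics/w35.png

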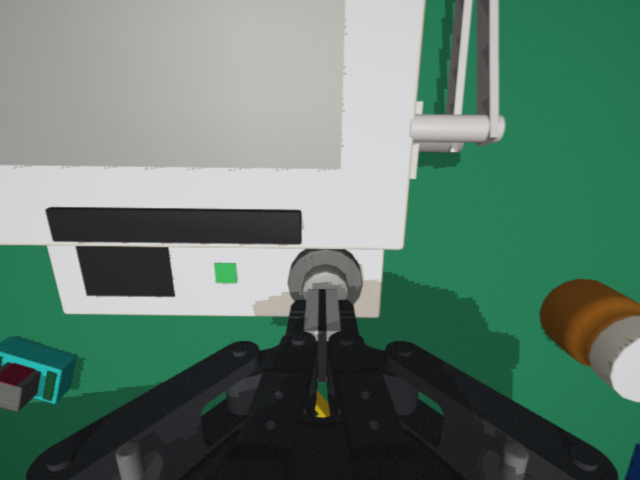

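{"fn": "arm_command", "kwargs": {
  "rows": [0.15,0.5,0,0,0,0,-1,0.15,0.9,0,0,0,0,-1,0.15,1.2,0,0,0,0,-1,0.15,1.4,0,0,0,0,-1,0.15,1.6,0,0,0,0,-1,0.15,1.6,0,0,0,0,-1]
}}

```text
time: 38.3
ee_pos: [0.5598, 0.0226, 0.121]
tcp_rot: [-89.9, -0.1, -6.5]
wrist_force: [1.9, 0.0, 3.1]
opening: -0.0
```

{"fn": "arm_command", "kwargs": {
  "rows": [0,0.1,0,0,0,0,-1,0,0.2,0,0,0,0,-1,0,0.3,0,0,0,0,-1,0,0.3,0,0,0,0,-1]
}}

```text
time: 38.63
ee_pos: [0.5598, 0.0226, 0.1186]
tcp_rot: [-89.9, -0.1, -6.5]
wrist_force: [0.5, 0.2, 8.8]
opening: 0.0001
```

{"fn": "arm_command", "kwargs": {
  "rows": [0,0.1,0,0,0,0,-1,0,0.2,0,0,0,0,-1,0,0.2,0,0,0,0,-1,0,0.2,0,0,0,0,-1]
}}

```text
time: 38.97
ee_pos: [0.5599, 0.0226, 0.1183]
tcp_rot: [-89.9, -0.2, -6.5]
wrist_force: [-5.0, -0.4, 22.6]
opening: -0.0004
```

```bash
python3 tip.py; python3 - <<'E'
from h import *
d=cam('wrist','w36');cv2.imwrite('pics/w36c.png',cv2.resize(d['pixels'][220:340,240:420],None,fx=4,fy=4,interpolation=cv2.INTER_CUBIC))
E
```

```text
t 38.97 pos [0.5599 0.0226 0.1183] rot [-89.92  -0.19  -6.5 ] F [-5.05 -0.41 22.6 ] open -0.0004 q [ 2.3  6.7 -8.6 74.5  0.  98.8]
tip jig [  62.7 -108.8   45.3]
```

View pics/w36c.png

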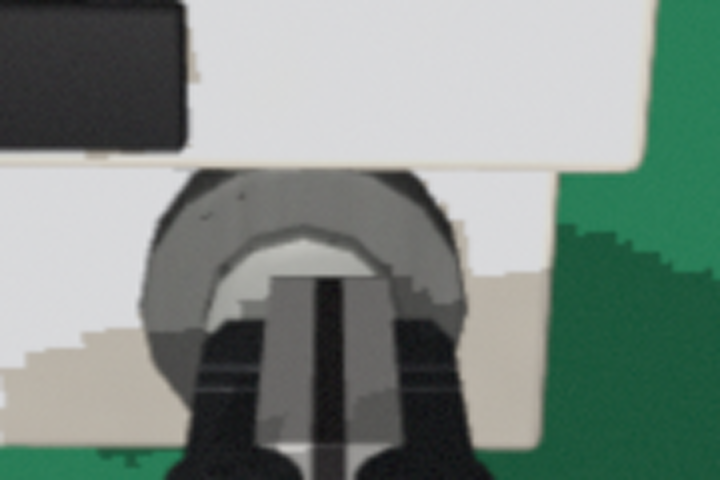

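```bash
python3 - <<'E'
from h import *
np.set_printoptions(suppress=True)
d=cam('wrist');J=tojig(cloud(d))*1000
for u,v in((316,283),(305,287),(298,292),(301,297),(325,284),(300,275),(316,272),(285,290),(316,266),(345,280),(225,275)):
    print(u,v,d['pixels'][v,u],J[v,u].round(1))
E
```

```text
316 283 [174 180 180] [ 60.1 -98.1  46.5]
305 287 [169 174 173] [  55.1 -100.4   46. ]
298 292 [162 168 166] [  51.8 -102.9   46.1]
301 297 [113 116 117] [  53.2 -105.5   46.1]
325 284 [166 172 171] [ 64.3 -99.4  44.6]
300 275 [109 114 113] [ 52.6 -95.8  42.9]
316 272 [112 115 116] [ 60.  -94.6  42. ]
285 290 [109 111 110] [  45.3 -104.4   41.2]
316 266 [114 117 116] [ 60.  -91.5  42.1]
345 280 [108 110 110] [ 73.7 -98.   43.1]
225 275 [219 217 217] [  13.7 -102.    29.8]
```

{"fn": "arm_command", "kwargs": {
  "rows": [0,0,0,0,0,0,-1,0,0,0,0,0,0,-1,0,-2,0,0,0,0,-1,0,-6,0,0,0,0,-1,0,-10,0,0,0,0,-1,0,-16,0,0,0,0,-1,0,-16,0,0,0,0,-1,0,-16,0,0,0,0,-1,0,-16,0,0,0,0,-1]
}}

```text
time: 39.82
ee_pos: [0.5594, 0.0224, 0.2759]
tcp_rot: [-90.0, -0.1, -6.5]
wrist_force: [-0.1, -0.6, 0.6]
opening: -0.0002
```

```bash
python3 tip.py; python3 - <<'E'
from h import *
for n in('wrist','scene'):
    d=cam(n,n+'37');J=tojig(cloud(d))
    m=(abs(J[...,0])<.08)&(J[...,1]>-.06)&(J[...,1]<.07)&(J[...,2]>.04)&(J[...,2]<.11)
    Q=J[m];A=np.c_[Q[:,1],np.ones(len(Q))];s=np.linalg.lstsq(A,Q[:,2],rcond=None)[0];print(n,len(Q),'slope deg',np.degrees(np.arctan(s[0])).round(2),'z0',(s[1]*1000).round(1))
from m import blobs
blobs(cam('top','top37'))
E
```

```text
t 39.82 pos [0.5594 0.0224 0.2759] rot [-8.995e+01 -6.000e-02 -6.510e+00] F [-0.07 -0.6   0.58] open -0.0002 q [ 2.3  5.8  7.8 92.   0.  98.8]
tip jig [  62.1 -109.2  202.9]
wrist 36089 slope deg -0.06 z0 72.7
scene 1670 slope deg -0.12 z0 72.0
[369. 192.] 233 rect [ 678.8 -192.6] [ 24.8 148.1] 76.9 top [ 725.9 -203.4] zmax 0.0335 col [47. 50. 41.]
[502. 216.] 212 rect [ 625.1 -595.3] [127.2   7. ] 4.5 top [ 629.6 -594.1] zmax 0.0498 col [56. 59. 53.]
[337. 248.] 159 rect [535.6 -99.5] [29.5 45.6] 26.9 top [535.6 -99.5] zmax 0.0406 col [ 76. 111. 107.]
[420. 281.] 121 rect [ 436.8 -348.7] [34.2 43.8] 42.6 top [ 441.3 -344.9] zmax 0.0299 col [156. 157. 146.]
[348. 304.] 161 rect [ 367.9 -133.2] [29.9 45.8] 15.2 top [ 368.  -133.1] zmax 0.039 col [82. 70. 71.]
[388. 317.] 165 rect [ 329.  -250.2] [30.9 46. ] 73.6 top [ 329.  -250.3] zmax 0.0381 col [104.  86.  96.]
```

View pics/top37.png

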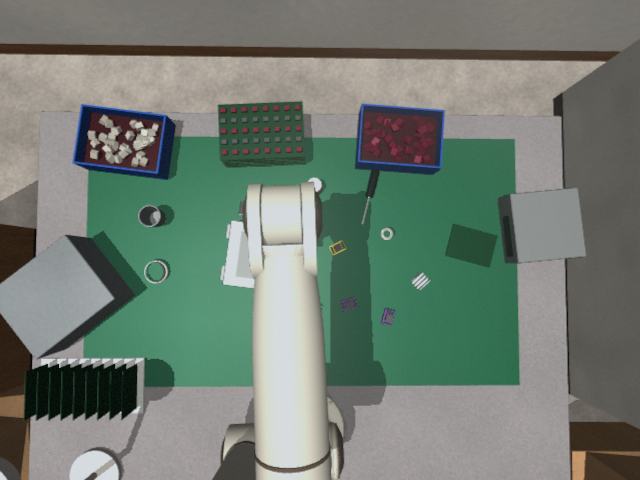

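View pics/scene37.png

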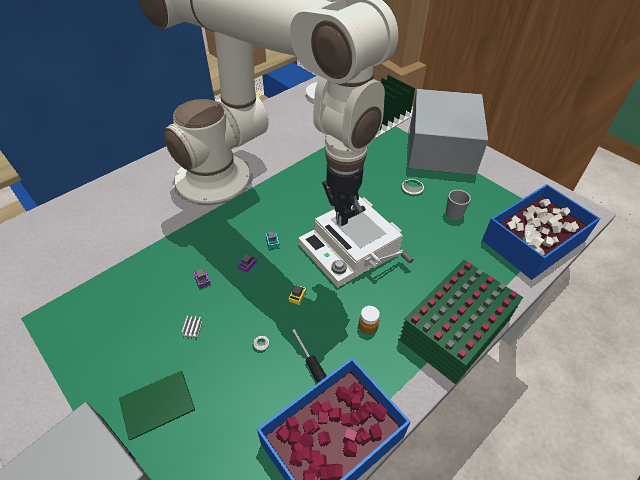

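The lid is flat and shut. The bystanders are where they were, no black module is left on the bench, and the robot is clear. Handing in.

```bash
python3 -c "
from workcell import bot
print(bot.job_done())"
```

```text
the job is handed in; nothing more can be done
None
```

The job was done in the order asked and handed in at about 40 s of the 210 s allowed.

- **Modules:** Three black modules were on the bench. I put them in pockets 0, 1 and 2, each pressed until it bottomed at about 17–21 N. Depth readings before the lid moved put all three block tops level with the plate at 42 mm. Pocket 3 is empty; no fourth black module showed in any view.
- **Lid stay:** I broke it by pressing down on the knee pin, to a bend of about 0.7 rad by depth readings. Those readings put the lid about 8 degrees forward of its start by then, drawn down as the knee folded. Before that the lid had not been touched.
- **Lid:** I pushed it over from behind at about 2–4 N, then pressed it against its stop at 17 N. Before hand-in it read flat to about 0.1 degree, with its top at 72 mm.
- **Start button:** I pressed it to its hard stop at 23 N. The cap went down about 6 mm by depth, from about 52 mm to 46 mm.
- **Other things:** The purple, turquoise and yellow look-alikes and the bystanders were not touched, and the last pictures show them where they were. The arm hid the turquoise one and the flux jar from the top camera, so those two were checked only in the scene view.

**Disagreements:** The button's top measured about 52 mm, not the 48 mm given, though the 6 mm of travel matched. The gripper read about 20 mm on the 22 mm transformer, and the cameras differed from each other by 2–3 mm. None of these affected the result.

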